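# Fetch the brush holder with the pull hook and load the basting brushes

### The arm

A 6-joint arm with a two-finger parallel gripper is mounted at the origin on the work surface. World frame = base frame: x ahead of the robot, y to its left, z up, the work surface at z = 0. Lengths are in m, angles in rad, forces in N, time in s.
With the tool pointing down it reaches from about 0.35 to 0.975 m from the base axis. Payload 4.9 kg.
Tool frame: the origin (TCP) lies midway between the tips of the shut fingers; the grasp point (between the pads) lies 19 mm behind it; z points along the fingers, x is the direction in which the jaws open and shut, and the axes are right-handed (so a half turn about z gives the same grasp; the last joint's range is limited). The gripper opens to 85 mm and grips with 20 to 120 N. Pads are 22 mm wide; open, the fingers measure 114 mm over their backs; the gripper's body (76 mm by 85 mm) begins 54 mm behind the grasp point. The pads swing forward as they close: fully open they stand 13 mm farther back than shut.
Start: joints at [0.996, 0.053, 1.613, -0, 1.476, -0.119], TCP at [0.275, 0.561, 0.231] pointing down, gripper open.
Joint ranges: [-3.01, 3.01], [-1.01, 2.22], [0.06, 2.58], [-1.02, 4.17], [0.09, 2.62], [-3.14, 3.14]. Speed limits (rad/s): [2.57, 2.57, 3.14, 3.14, 3.14, 3.14].

### API

Orientations are given as a rotation vector (axis times angle).
In Python, from station import ctrl gives the robot as it stands.
- The arm moves only by the tool step_arm, never from a script. Its argument "increments" is text: rows parted by semicolons, each of 6 numbers parted by spaces: the shift along the tool's x, y, z as a fraction of full scale, then the turn, a rotation vector about the tool's x, y, z as a fraction of full scale. In form: x y z rx ry rz; .... A call has 1 to 12 rows; each row shifts and turns the commanded pose from where the row before left it, along the tool's axes as they then stand; what a row does not reach is not made up. Full scale, the value 1, is 0.025 m for a shift and 0.1 rad for a turn. A row lasts 1/12 s, in which the tool goes at most 41.7 mm and 7.16 degrees, less where a joint would pass 70% of its speed; a pose out of reach is approached as far as the arm can. A call with a number of a shift or a turn outside -1 to 1 is refused whole. A call with a gripper value outside its range is refused whole. "fingers" is the opening, from -1 (shut) to 1 (fully open), so that 0 is half open, set as the call begins (left out, the last holds). The fingers move at their own pace and stop on an object; "newtons" is the grip in N (left out, the last holds). Time passes only in rows, so rows that do not move let the fingers close. It gives the time, the measured TCP pose, the force and the opening at its end, in the units of the state.
- ctrl.get_obs(): the state, without advancing time (a new reading comes with each control period).
- ctrl.get_image(name): name is "scene" or "side" or "wrist"; returns a dict with "pixels" (480x640x3 uint8, red, green, blue), "intrinsics" (3x3 intrinsics, pixels), "distortion" ([k1, k2, p1, p2, k3] as OpenCV has them; the pictures are not rectified), "eye" and "orientation" of the camera in the world. Camera axes: x right, y down, z forward; pixel columns grow to the right and rows downward; lengths in m; the calibration is good to about 2 mm. A picture is of the moment at which its call begins. There is no depth.
- ctrl.finish_job(): hands the job in, once; it reports no verdict.
The state is a dict: "t": time; "q": joint angles; "dq": joint speeds; "effort": joint torques, N m; "tool_pos": TCP position; "tool_rot": TCP orientation; "contact_force": force on the tool from outside, world axes, zero at the start; "wrist_torque": the same for the moment, N m; "opening": finger opening in m.
Only numpy, scipy, OpenCV 4.12 (cv2) and the standard library are available. Lean on these libraries where they do the work, as an engineer would, in place of code of your own. Each camera call takes 0.05 s, during which the arm holds its last target.

### The job

The steel brush holder stands too far off to work at: take the pull hook by its wooden handle, put its prong down into the holder's red loop and drag the holder over until it stands wholly on the round grey mat, never touching the holder with the gripper or arm. Stand the hook back with its handle on the blue pad, and put every basting brush that is in the white drying tray head-down into the holder, one to a cell, right down to the floor. Leave the other things on the table where they are.

Things in the scene. Friction and masses are not known exactly. Their poses are not given: they have to be found in the camera images.
- holder: Brush holder: loose open-topped steel box, 96 x 96 mm, 95 mm high, 0.5 kg; walls, floor and two crossing dividers 4 mm thick make four square cells, 42 mm wide inside, centred at x = +-23, y = +-23 mm. Origin: centre of its underside; z up. A red wire loop sticks out level from its front (-x) side.
- loop (a point): Centre of the opening of the holder's red loop, at x = -63, z = 35 mm of the holder, axes as the holder's. Wire 8 mm thick, its centre 35 mm up. Seen from above the opening is 30 mm (x, from the holder's wall to the cross bar) by 62 mm (y).
- hook: Pull hook, 0.3 kg: wooden block handle 110 (x) x 28 (y) mm, from z = 6 to 46 mm, on a steel base plate 110 x 60 x 6 mm that stands flat; from its +x end a dark steel rod, 10 mm thick, rises to z = 65 mm and runs on level (x = 85 to 150), then bends straight down as a prong at x = 150 mm, ending 10 mm above the plane of the underside. Origin: centre of the base plate's underside; x towards the prong, z up.
- prong (a point): Lower end of the pull hook's prong (10 mm thick), at x = 150, z = 10 mm of the hook.
- mat: Round grey table mat, 250 mm across, 1 mm thick, lies flat and fixed (things slide onto it freely). Origin: its centre, on the table.
- pad: Blue rectangular pad, 200 (x) x 110 (y) mm, 1 mm thick, fixed flat on the table: the place of the pull hook, whose handle starts on it with the rod sticking out over the +x side. Origin: its centre, on the table.
- tray: White drying tray, fixed, 250 (x) x 62 (y) x 50 mm high, walls and floor 4 mm, three dividers across x make four cells in a row along x, 57 x 54 mm inside. Origin: centre of its underside.
- brush1: Basting brush with a red round head, 160 mm long, 60 g, stands upright on its head in the tray: head 30 mm in diameter and 45 mm high below, round wooden handle 16 mm in diameter above. Origin: centre of the head's flat end; z along the handle, up. May be absent.
- brush2: Basting brush with a yellow round head, 160 mm long, 60 g, stands upright on its head in the tray: head 30 mm in diameter and 45 mm high below, round wooden handle 16 mm in diameter above. Origin: centre of the head's flat end; z along the handle, up. May be absent.
- brush3: Basting brush with a green round head, 160 mm long, 60 g, stands upright on its head in the tray: head 30 mm in diameter and 45 mm high below, round wooden handle 16 mm in diameter above. Origin: centre of the head's flat end; z along the handle, up. May be absent.
- brush4: Basting brush with a blue round head, 160 mm long, 60 g, stands upright on its head in the tray: head 30 mm in diameter and 45 mm high below, round wooden handle 16 mm in diameter above. Origin: centre of the head's flat end; z along the handle, up. May be absent.
- sauce: Sauce bottle, amber glass, 56 mm in diameter, 150 mm high, loose; a bystander to be left alone. Origin: centre of its underside.
- mug: Blue mug, 76 mm in diameter, 90 mm high, handle at +y, loose; a bystander to be left alone. Origin: centre of its underside.
- jar: Glass jar, 64 mm in diameter, 85 mm high, loose; a bystander to be left alone. Origin: centre of its underside.
- cup: White cup, 68 mm in diameter, 80 mm high, loose; a bystander to be left alone. Origin: centre of its underside.

How it is judged:
By the outcome, as a careful person would: the job done as asked, in the order asked, and still so for the second after the job is handed in, with the robot touching nothing.
Of brush1, brush2, brush3, brush4 only 2 to 4 are there at a start; the rules pass over those that are not, and their reading is None.
At some moment in a run one of holder, hook may be knocked a few centimetres aside while the robot is not near it.
It also fails if it takes over 210 s, if anything falls off the work surface, if the arm or the gripper's body presses on something with over 40 N, if the wrist force passes 120 N, or if a joint passes its speed limit or range.

## Working session

There is one attempt and no reset: what is moved stays moved. The work goes in short steps, Python scripts to look and compute and a tool call to move; the robot and the scene stay as the last step left them, time stands still between calls to the robot, and variables do not carry over. Pictures are saved under pics/ and viewed, and the job is handed in when it is done.

Besides the shell and the picture viewer there is one more tool, called after "Emit:" in YAML: its name, and indented under it one key for each argument. step_arm: Moves the arm, as the interface text tells. Shift numbers are shares of 0.025 m and turn numbers shares of 0.1 rad, none past 1 either way. Its arguments: {"type":"object","properties":{"increments":{"type":"string"},"fingers":{"type":"number"},"newtons":{"type":"number"}},"required":["increments"]}

```bash
ls; mkdir -p pics; python3 - <<'E'
from station import ctrl
import cv2
print(ctrl.get_obs())
for n in ("scene","side","wrist"):
    d=ctrl.get_image(n)
    cv2.imwrite(f"pics/{n}0.png",d["pixels"][:,:,::-1])
    print(n,d["intrinsics"],d["distortion"],d["eye"],d["orientation"])
E
```

```text
pics
{'t': 0.0, 'q': array([ 9.95988392e-01,  5.33793280e-02,  1.61434366e+00,  4.86543304e-05,
        1.47602109e+00, -1.19056859e-01]), 'dq': array([-0.00042188,  0.00191837,  0.00114665, -0.00137259,  0.00158665,
       -0.00042283]), 'effort': array([-1.57192455e-03, -3.93668139e+01, -3.70175278e+01, -7.51061089e-05,
        6.63031722e-03,  1.38969924e-05]), 'tool_pos': array([0.27474954, 0.56064877, 0.23001944]), 'tool_rot': array([ 2.66512114,  1.66170437, -0.00309121]), 'contact_force': array([ 0.07376954, -0.07320399,  0.24370986]), 'wrist_torque': array([-0.10070529, -0.00344215,  0.04814924]), 'opening': 0.08532364874660488}
scene [[529.98500335   0.         327.68622115]
 [  0.         529.98500335 239.61421519]
 [  0.           0.           1.        ]] [-0.13755609  0.          0.          0.          0.        ] [1.24308041 0.64215318 0.74629258] [-1.00825724 -2.31217194  1.19099104]
side [[491.75116637   0.         326.24867442]
 [  0.         491.75116637 236.88325759]
 [  0.           0.           1.        ]] [-0.12843269  0.          0.          0.          0.        ] [-0.08886349 -0.61326077  0.58379982] [-1.97958521  0.83439365 -0.46522476]
wrist [[421.67881478   0.         323.62220495]
 [  0.         421.67881478 235.41303504]
 [  0.           0.           1.        ]] [0.00669253 0.         0.         0.         0.        ] [0.20264535 0.59575544 0.37196529] [2.42667773 1.51186783 0.24217329]
```

View pics/scene0.png

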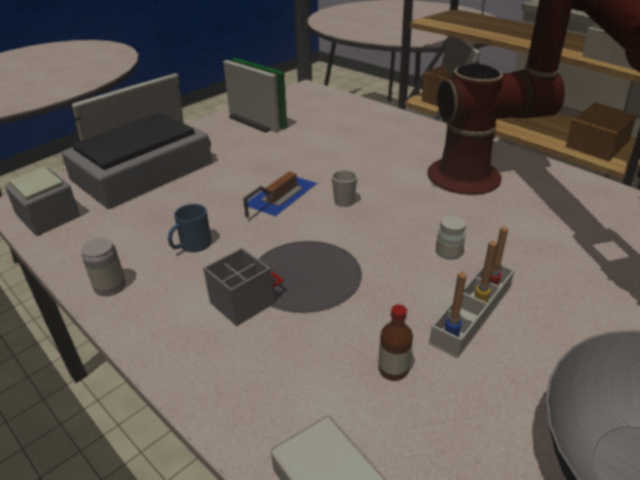

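View pics/side0.png

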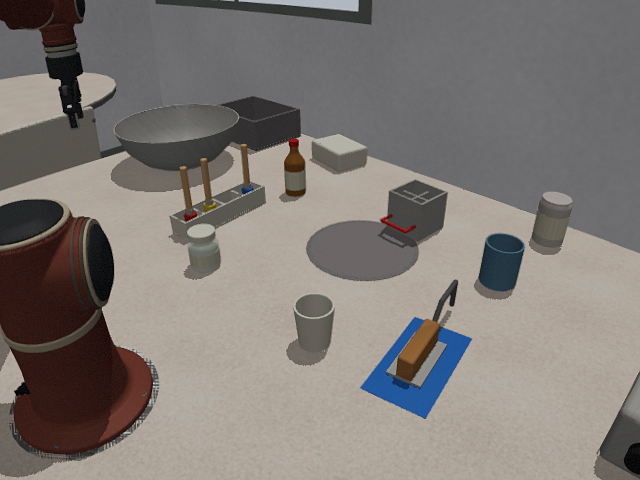

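View pics/wrist0.png

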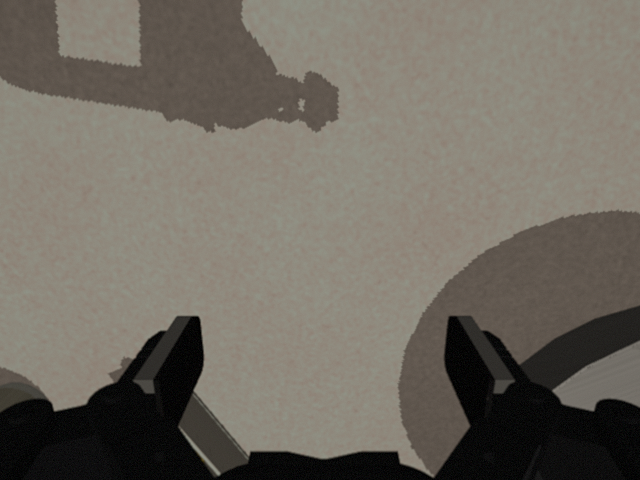

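Both views show three brushes (red, yellow, blue) in the tray. The holder is at scene (240,285) and the hook on the blue pad at scene (280,190). Next I'll write helpers and measure.

```bash
cat > h.py <<'E'
import numpy as np, cv2
from scipy.spatial.transform import Rotation as R
from station import ctrl
def img(n,save=None):
    d=ctrl.get_image(n)
    d["bgr"]=np.ascontiguousarray(d["pixels"][:,:,::-1])
    if save: cv2.imwrite("pics/"+save,d["bgr"])
    return d
def ray(d,uv):
    uv=np.array(uv,float).reshape(-1,1,2)
    n=cv2.undistortPoints(uv,np.array(d["intrinsics"]),np.array(d["distortion"])).reshape(-1,2)
    v=np.c_[n,np.ones(len(n))]
    return R.from_rotvec(d["orientation"]).apply(v)
def onz(d,uv,z):
    v=ray(d,uv); e=np.array(d["eye"])
    return e+v*((z-e[2])/v[:,2])[:,None]
def proj(d,P):
    Rm=R.from_rotvec(d["orientation"]).inv()
    rv=Rm.as_rotvec(); t=-Rm.apply(np.array(d["eye"]))
    return cv2.projectPoints(np.array(P,float).reshape(-1,3),rv,t,np.array(d["intrinsics"]),np.array(d["distortion"]))[0].reshape(-1,2)
def tri(d1,u1,d2,u2):
    a,b=ray(d1,u1)[0],ray(d2,u2)[0]
    a/=np.linalg.norm(a);b/=np.linalg.norm(b)
    e1,e2=np.array(d1["eye"]),np.array(d2["eye"])
    s=np.linalg.lstsq(np.c_[a,-b],e2-e1,rcond=None)[0]
    p,q=e1+a*s[0],e2+b*s[1]
    return (p+q)/2,np.linalg.norm(p-q)
def crop(d,x0,y0,w,h,k,name):
    c=cv2.resize(d["bgr"][y0:y0+h,x0:x0+w],None,fx=k,fy=k,interpolation=cv2.INTER_CUBIC)
    cv2.imwrite("pics/"+name,c)
E
python3 - <<'E'
from h import *
a=img("scene");b=img("side")
crop(a,190,160,200,150,4,"a1.png");crop(a,400,210,150,150,4,"a2.png")
crop(b,350,170,140,240,3,"b1.png");crop(b,150,120,180,150,4,"b2.png")
for d,n in((a,"scene"),(b,"side")):
    hsv=cv2.cvtColor(d["bgr"],cv2.COLOR_BGR2HSV)
    m=((hsv[:,:,0]>100)&(hsv[:,:,0]<130)&(hsv[:,:,1]>190)&(hsv[:,:,2]>70)).astype(np.uint8)
    if n=="scene": m[:170]=0
    c=sorted(cv2.findContours(m,0,2)[0],key=cv2.contourArea)[-1]
    q=cv2.approxPolyDP(cv2.convexHull(c),5,True).reshape(-1,2)
    print(n,"pad",q.tolist(),onz(d,q,0.001)[:,:2].round(4).tolist())
E
```

```text
Traceback (most recent call last):
IndexError: list index out of range
```

View pics/a1.png

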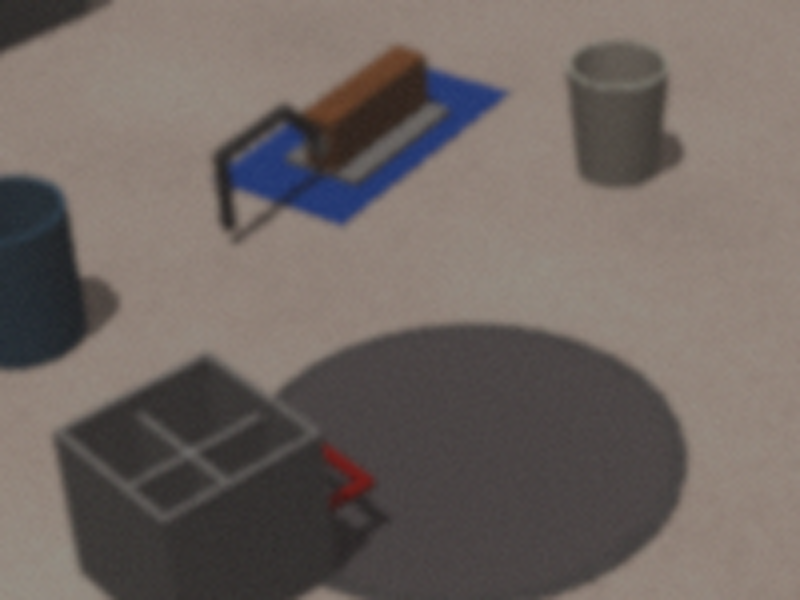

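View pics/b1.png

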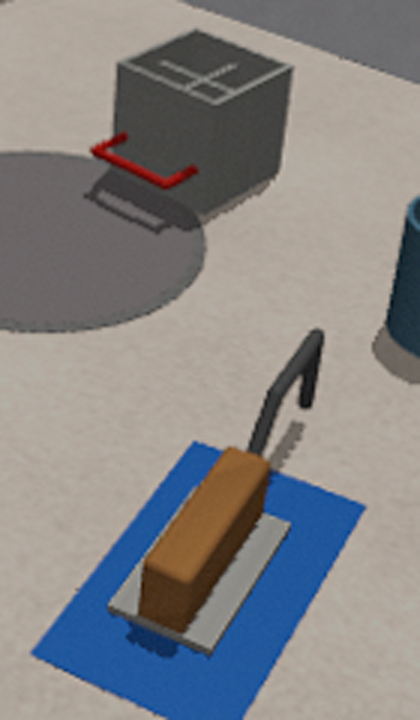

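View pics/a2.png

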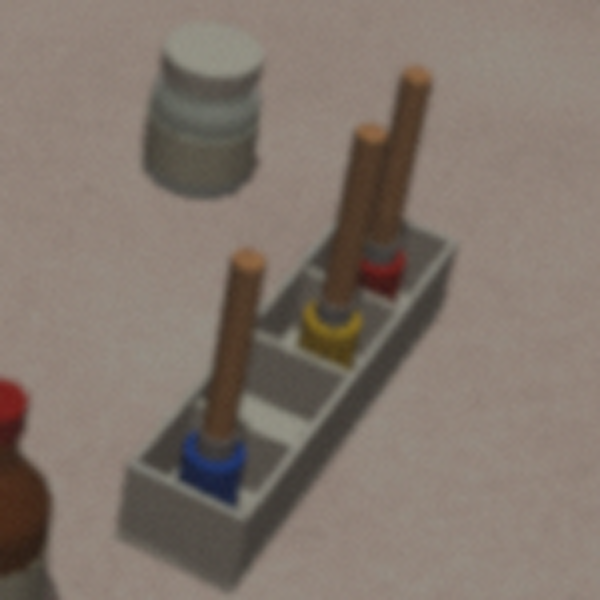

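View pics/b2.png

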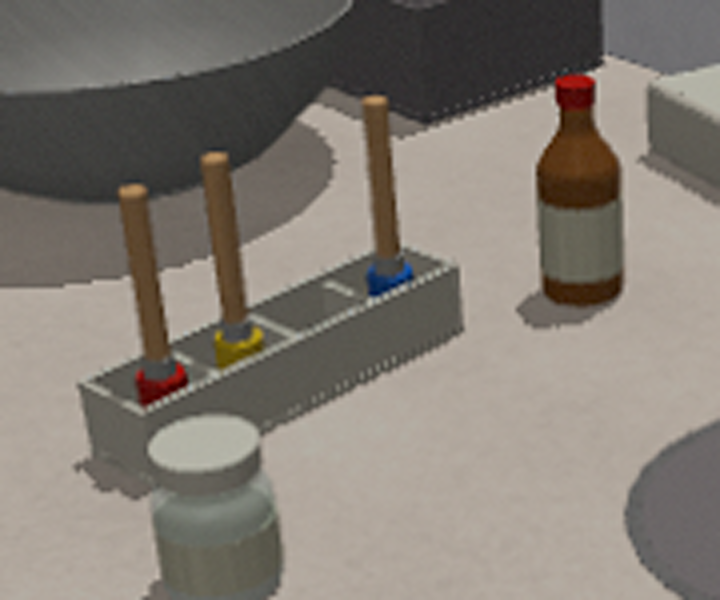

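```bash
python3 - <<'E'
from h import *
a=img("scene");b=img("side")
A1=lambda p:np.array(p,float)/4+[190,160]
B1=lambda p:np.array(p,float)/3+[350,170]
A2=lambda p:np.array(p,float)/4+[400,210]
B2=lambda p:np.array(p,float)/4+[150,120]
np.set_printoptions(precision=4,suppress=True)
print("rim scene",onz(a,A1([(207,355),(322,432),(165,520),(57,432)]),.095)[:,:2].tolist())
print("rim side",onz(b,B1([(198,30),(118,65),(218,102),(292,67)]),.095)[:,:2].tolist())
print("pad scene",onz(a,A1([(508,93),(343,222)]),.001)[:,:2])
print("pad side",onz(b,B1([(195,442),(365,507),(240,722),(33,655)]),.001)[:,:2])
print("handletop side",onz(b,B1([(228,447),(270,463),(190,585),(147,565)]),.046)[:,:2])
print("base side",onz(b,B1([(109,607),(211,652),(291,522)]),.006)[:,:2])
print("base scene",onz(a,A1([(450,108),(357,182),(287,155)]),.006)[:,:2])
print("handletop scene",onz(a,A1([(403,45),(428,60),(330,130),(303,112)]),.046)[:,:2])
print("prong",tri(a,A1((229,226)),b,B1((306,403))))
print("bend",tri(a,A1((219,157)),b,B1((318,335))))
print("loop bar side",onz(b,B1([(97,151),(167,184)]),.035)[:,:2],"scene corner",onz(a,A1([(368,482)]),.035))
for n,p,q in(("red",(416,75),(133,190)),("yel",(370,132),(215,158)),("blu",(249,258),(375,100))):
    print(n,tri(a,A2(p),b,B2(q)), onz(a,A2(p),.16),onz(b,B2(q),.16))
print("tray scene",onz(a,A2([(403,215),(456,243),(246,517),(135,465)]),.05)[:,:2])
print("tray side",onz(b,B2([(80,388),(146,408),(460,266),(395,245)]),.05)[:,:2])
for nm,d,s in(("scene",a,[(270,300),(330,285),(300,260)]),("side",b,[(340,240)])):
    g=d["bgr"].astype(int); 
    m=(g.max(2)<(105 if nm=="scene" else 120))&(g.max(2)-g.min(2)<25)
    print(nm,[g[y,x].tolist() for x,y in s])
# table colour
print(a["bgr"][330,350],b["bgr"][280,340])
E
```

```text
rim scene [[0.7347811271762115, -0.09205384334510813], [0.7367570709716215, -0.0005506709025908663], [0.8306662346099496, -0.0059251767260206645], [0.8260842221816889, -0.09784145046997017]]
rim side [[0.8272962836278379, -0.012809905892395723], [0.7315625089785623, -0.006667482421337967], [0.7338572084293492, -0.09697004050652569], [0.8222421370545588, -0.10404725928090564]]
pad scene [[ 0.3202 -0.2816]
 [ 0.5107 -0.2446]]
pad side [[ 0.5099 -0.2477]
 [ 0.5305 -0.3536]
 [ 0.353  -0.3891]
 [ 0.3159 -0.2869]]
handletop side [[ 0.4729 -0.2918]
 [ 0.4777 -0.3165]
 [ 0.3727 -0.3389]
 [ 0.369  -0.3148]]
base side [[ 0.3648 -0.2969]
 [ 0.3762 -0.3543]
 [ 0.4856 -0.3313]]
base scene [[ 0.3683 -0.2909]
 [ 0.477  -0.2676]
 [ 0.4855 -0.3281]]
handletop scene [[ 0.3765 -0.3266]
 [ 0.3799 -0.2982]
 [ 0.4873 -0.2784]
 [ 0.4837 -0.309 ]]
prong (array([ 0.5742, -0.2827,  0.0126]), np.float64(0.002223368499654413))
bend (array([ 0.5751, -0.2829,  0.0641]), np.float64(0.0016559710140819689))
loop bar side [[ 0.7018 -0.0142]
 [ 0.6988 -0.0827]] scene corner [[ 0.7016 -0.011   0.035 ]]
red (array([0.4014, 0.3129, 0.163 ]), np.float64(0.0012918558113951546)) [[0.398 0.311 0.16 ]] [[0.4048 0.3206 0.16  ]]
yel (array([0.4592, 0.3192, 0.1628]), np.float64(0.0009595707820439859)) [[0.456  0.3175 0.16  ]] [[0.4629 0.3263 0.16  ]]
blu (array([0.5787, 0.3259, 0.1633]), np.float64(0.0003830953482623075)) [[0.5752 0.324  0.16  ]] [[0.5839 0.3335 0.16  ]]
tray scene [[0.3634 0.3071]
 [0.3658 0.3398]
 [0.608  0.3611]
 [0.6141 0.305 ]]
tray side [[0.3562 0.3296]
 [0.3704 0.2808]
 [0.6116 0.2961]
 [0.6027 0.3523]]
scene [[46, 46, 48], [69, 68, 75], [68, 68, 74]]
side [[102, 101, 106]]
[124 135 146] [160 170 178]
```

```bash
python3 - <<'E'
from h import *
np.set_printoptions(precision=4,suppress=True)
for nm,thr in(("scene",98),("side",135)):
    d=img(nm); g=cv2.GaussianBlur(d["bgr"],(3,3),0).astype(int)
    m=(g.max(2)<thr).astype(np.uint8)
    P=[]
    c=proj(d,[[.66,-.02,.001]])[0]
    # radial scan from inside outwards on the plane
    for th in np.arange(0,360,5):
        w=np.array([np.cos(np.radians(th)),np.sin(np.radians(th))])
        r=np.arange(.06,.22,.001)
        px=proj(d,np.c_[np.array([.66,-.02])+r[:,None]*w,0*r+.001])
        v=m[px[:,1].round().astype(int).clip(0,479),px[:,0].round().astype(int).clip(0,639)]
        i=np.argmin(v)
        if v[:i].all() and i>0: P.append(np.array([.66,-.02])+r[i]*w)
    P=np.array(P)
    for _ in range(8):
        s=np.linalg.lstsq(np.c_[2*P,np.ones(len(P))],(P**2).sum(1),rcond=None)[0]
        rr=np.sqrt(s[2]+s[:2]@s[:2]); e=abs(np.linalg.norm(P-s[:2],axis=1)-rr)
        P=P[e<max(.003,np.quantile(e,.85))]
    print(nm,c,s[:2],rr,len(P),e.max())
    
o=ctrl.get_obs(); M=R.from_rotvec(o["tool_rot"]).as_matrix(); print(M)
E
```

```text
scene [294.2693 281.5268] [ 0.6627 -0.0505] 0.1691810883634682 20 0.0038979203106082883
side [371.9532 240.756 ] [ 0.6234 -0.0221] 0.12548340752936857 44 0.0025927649288560867
[[ 0.4402  0.8979 -0.0001]
 [ 0.8979 -0.4402 -0.0002]
 [-0.0002 -0.     -1.    ]]
```

Emit:
step_arm:
  increments: "0 0 0 0 0 1;0 0 0 0 0 1;0 0 0 0 0 1;0 0 0 0 0 1;0 0 0 0 0 1;0 0 0 0 0 1;0 0 0 0 0 1;0 0 0 0 0 1;0 0 0 0 0 1;0 0 0 0 0 1;0 0 0 0 0 1;0 0 0 0 0 1"

```text
t: 1.45
tool_pos: [0.2751, 0.5612, 0.2313]
tool_rot: [-3.138, 0.141, -0.0]
contact_force: [-0.1, 0.1, 0.6]
opening: 0.085
```

Emit:
step_arm:
  increments: "0 0 0 0 0 1;0 0 0 0 0 1;0 0 0 0 0 1;0 0 0 0 0 1;0 0 0 0 0 1;0 0 0 0 0 1;0 0 0 0 0 1;0 0 0 0 0 1;0 0 0 0 0 1;0 0 0 0 0 1;0 0 0 0 0 1;0 0 0 0 0 1"

```text
t: 2.45
tool_pos: [0.2751, 0.5612, 0.2313]
tool_rot: [-2.51, 1.889, -0.0]
contact_force: [0.2, 0.7, -0.1]
opening: 0.0858
```

Emit:
step_arm:
  increments: "0 0 0 0 0 0.7;1 -0.2 0 0 0 0;1 -0.2 0 0 0 0;1 -0.2 0 0 0 0;1 -0.2 0 0 0 0;1 -0.2 0 0 0 0;1 -0.2 0 0 0 0;1 -0.2 0 0 0 0;1 -0.2 0 0 0 0;1 -0.2 0 0 0 0;1 -0.2 0 0 0 0;1 -0.2 0 0 0 0"

```text
t: 3.45
tool_pos: [0.388, 0.3032, 0.2315]
tool_rot: [-2.447, 1.969, -0.0]
contact_force: [0.5, -0.1, 0.1]
opening: 0.0856
```

Emit:
step_arm:
  increments: "1 -0.2 0 0 0 0;1 -0.2 0 0 0 0;1 -0.2 0 0 0 0;1 -0.2 0 0 0 0;1 -0.2 0 0 0 0;1 -0.2 0 0 0 0;1 -0.2 0 0 0 0;1 -0.2 0 0 0 0;1 -0.2 0 0 0 0"

```text
t: 4.2
tool_pos: [0.4802, 0.093, 0.2316]
tool_rot: [-2.447, 1.969, -0.001]
contact_force: [-0.0, -0.6, -0.1]
opening: 0.0853
```

Emit:
step_arm:
  increments: "1 0.35 0 0 0 0;1 0.35 0 0 0 0;1 0.35 0 0 0 0;1 0.35 0 0 0 0;1 0.35 0 0 0 0;1 0.35 0 0 0 0;1 0.35 0 0 0 0;1 0.35 0 0 0 0;1 0.35 0 0 0 0;1 0.35 0 0 0 0;1 0.35 0 0 0 0;0 0 0 0 0 0"

```text
t: 5.2
tool_pos: [0.4441, -0.1985, 0.2315]
tool_rot: [2.442, -1.974, 0.002]
contact_force: [0.5, 0.6, 0.4]
opening: 0.0854
```

Emit:
step_arm:
  increments: "0.9 0.3 0 0 0 0;0.9 0.3 0 0 0 0;0.9 0.3 0 0 0 0;0.8 0.35 0 0 0 0;0.8 0.35 0 0 0 0;0 0 0 0 0 0;0 0 0 0 0 0"

```text
t: 5.78
tool_pos: [0.4286, -0.3087, 0.2313]
tool_rot: [-2.446, 1.971, 0.001]
contact_force: [0.0, -0.2, -0.8]
opening: 0.0853
```

```bash
python3 - <<'E'
from h import *
d=img("wrist","w1.png"); b=img("side","b3.png"); a=img("scene","a3.png")
c,s=np.cos(np.radians(12)),np.sin(np.radians(12))
C=np.array([.4268,-.312])
f=lambda x,y,z:[C[0]+c*x-s*y,C[1]+s*x+c*y,z]
P=[f(x,y,.046) for x in(-.055,.055) for y in(-.014,.014)]+[f(x,y,.006) for x in(-.055,.055) for y in(-.03,.03)]+[f(.15,0,.01)]
print(proj(d,P).round(0).tolist()); print(d["eye"])
for u in proj(d,P): cv2.circle(d["bgr"],tuple(int(v) for v in u),3,(0,255,0),1)
cv2.imwrite("pics/w1m.png",d["bgr"])
E
```

```text
[[343.0, 270.0], [309.0, 270.0], [345.0, 135.0], [308.0, 135.0], [358.0, 253.0], [293.0, 253.0], [362.0, 131.0], [291.0, 131.0], [327.0, 4.0]]
[ 0.50758832 -0.29238602  0.37302819]
```

View pics/w1m.png

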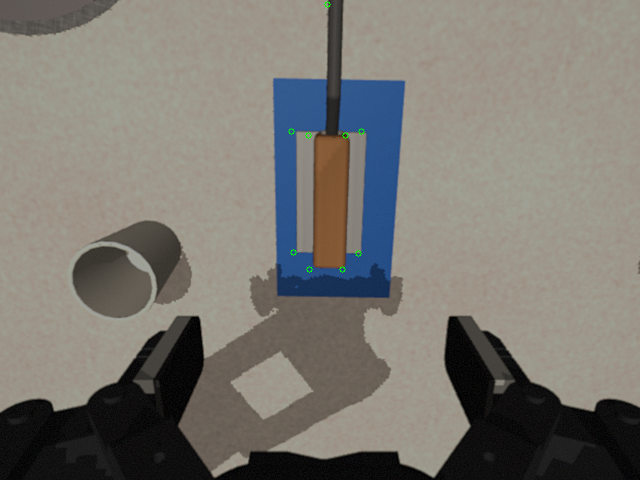

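Emit:
step_arm:
  increments: "0.25 0.12 1 0 0 0;0 0 1 0 0 0;0 0 1 0 0 0;0 0 1 0 0 0;0 0 1 0 0 0;0 0 1 0 0 0;0 0 1 0 0 0;0 0 0.8 0 0 0;0 0 0.5 0 0 0;0 0 0.4 0 0 0;0 0 0 0 0 0;0 0 0 0 0 0"

```text
t: 6.93
tool_pos: [0.4275, -0.3153, 0.0142]
tool_rot: [2.448, -1.969, 0.001]
contact_force: [0.8, 0.2, 0.2]
opening: 0.0854
```

```bash
python3 - <<'E'
from h import *
d=img("wrist","w2.png"); b=img("side"); crop(b,330,200,200,200,4,"b4.png")
E
```

```text
(no output)
```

View pics/w2.png

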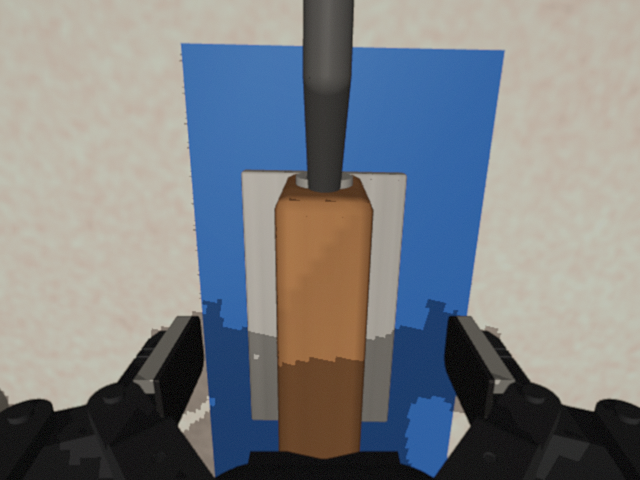

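View pics/b4.png

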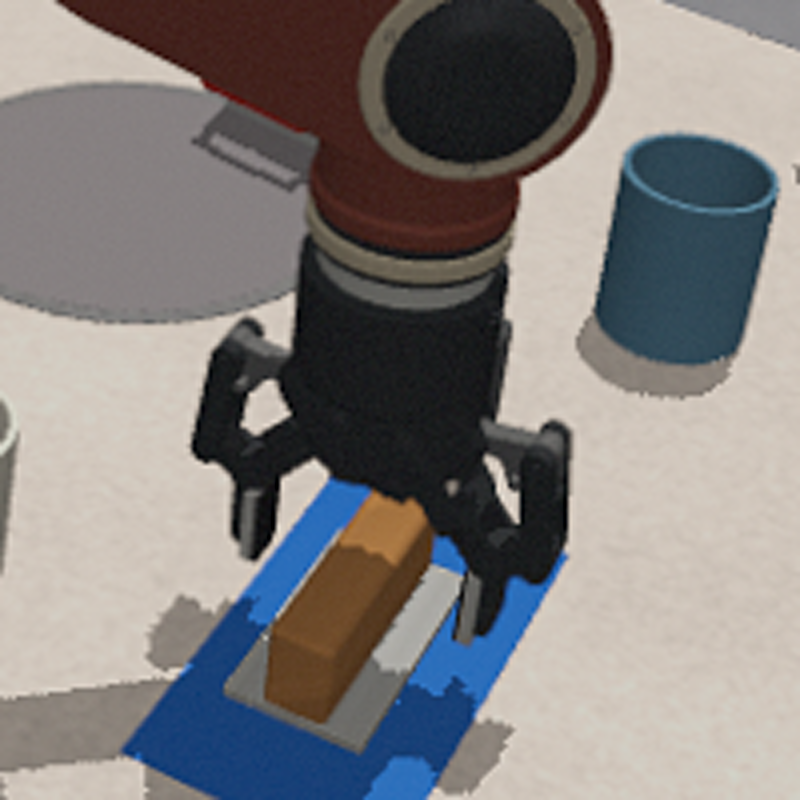

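The handle is centred between the pads: wrist columns 276–371, with the pads at 200 and 447. Closing.

Emit:
step_arm:
  increments: "0 0 0 0 0 0;0 0 0 0 0 0;0 0 0 0 0 0;0 0 0 0 0 0;0 0 0 0 0 0;0 0 0 0 0 0;0 0 0 0 0 0;0 0 0 0 0 0;0 0 0 0 0 0;0 0 0 0 0 0;0 0 0 0 0 0;0 0 0 0 0 0"
  fingers: -1
  newtons: 80

```text
t: 8.03
tool_pos: [0.4274, -0.3158, 0.0143]
tool_rot: [2.448, -1.969, 0.002]
contact_force: [0.3, -0.1, 5.1]
opening: 0.027
```

Emit:
step_arm:
  increments: "0 0 -0.5 0 0 0;0 0 -1 0 0 0;0 0 -1 0 0 0;0 0 -1 0 0 0;0 0 -0.6 0 0 0;0 0 0 0 0 0"

```text
t: 8.53
tool_pos: [0.4284, -0.3165, 0.1199]
tool_rot: [2.448, -1.969, 0.009]
contact_force: [1.1, 0.4, -2.7]
opening: 0.0271
```

```bash
python3 - <<'E'
from h import *
d=img("wrist","w3.png"); b=img("side"); crop(b,330,150,250,200,3,"b5.png"); crop(img("scene"),190,160,200,150,4,"a5.png")
E
```

```text
(no output)
```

View pics/w3.png

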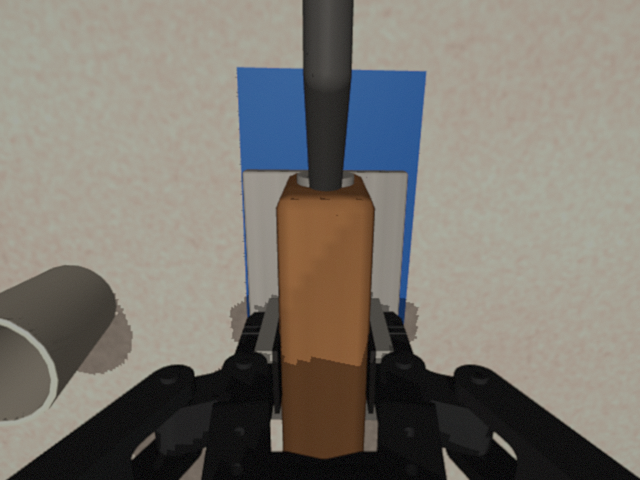

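View pics/a5.png

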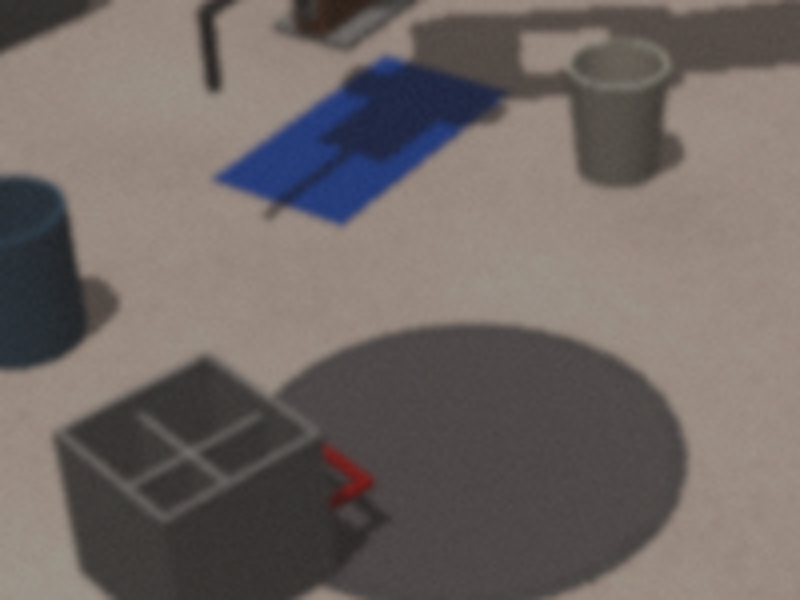

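Emit:
step_arm:
  increments: "0 0 0 0 0 0.9;0 0 0 0 0 0.9;0 0 0 0 0 0.9"

```text
t: 8.93
tool_pos: [0.4256, -0.3139, 0.1133]
tool_rot: [2.155, -2.285, -0.008]
contact_force: [-1.1, 0.2, -3.0]
opening: 0.0273
```

Emit:
step_arm:
  increments: "-0.5 -0.2 0 0 0 0;-0.9 -0.4 0 0 0 0;-0.9 -0.4 0 0 0 0;-0.9 -0.4 0 0 0 0;-0.9 -0.4 0 0 0 0;-0.9 -0.4 0 0 0 0;-0.9 -0.4 0 0 0 0;-0.9 -0.4 0 0 0 0;-0.9 -0.4 0 0 0 0;-0.9 -0.4 0 0 0 0;-0.9 -0.4 0 0 0 0;-0.9 -0.4 0 0 0 0"

```text
t: 9.93
tool_pos: [0.5549, -0.0596, 0.114]
tool_rot: [2.162, -2.277, -0.006]
contact_force: [-0.6, -0.1, -3.1]
opening: 0.0269
```

Emit:
step_arm:
  increments: "-0.9 -0.3 0 0 0 0;0 0 0 0 0 0;0 0 0 0 0 0"

```text
t: 10.18
tool_pos: [0.5635, -0.038, 0.1142]
tool_rot: [2.163, -2.275, -0.005]
contact_force: [0.1, -0.6, -2.9]
opening: 0.0271
```

```bash
python3 - <<'E'
from h import *
d=img("wrist","w4.png"); b=img("side"); crop(b,330,150,250,200,3,"b6.png"); crop(img("scene"),190,200,200,150,4,"a6.png")
E
```

```text
(no output)
```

View pics/w4.png

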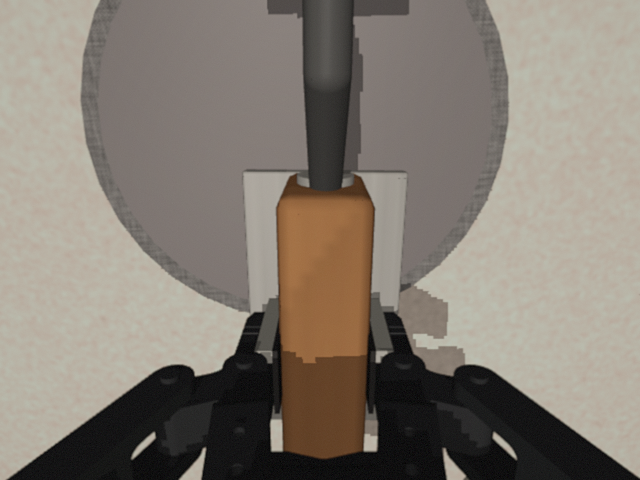

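View pics/b6.png

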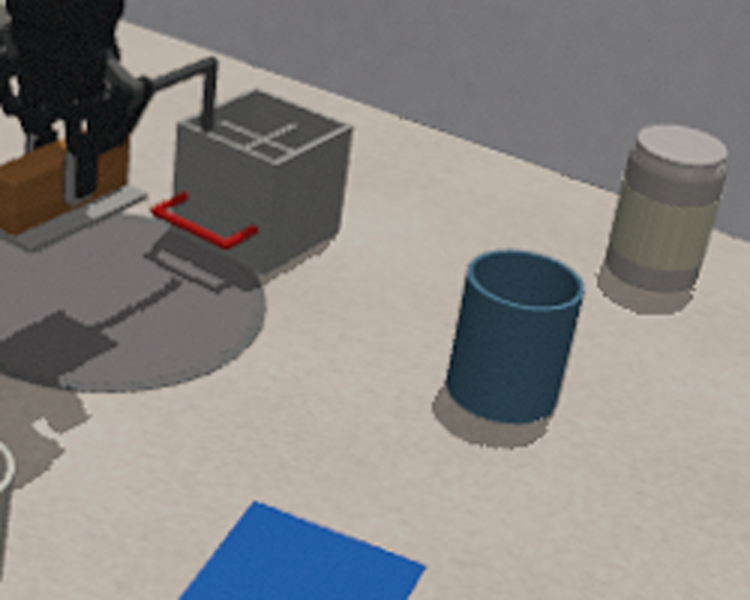

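View pics/a6.png

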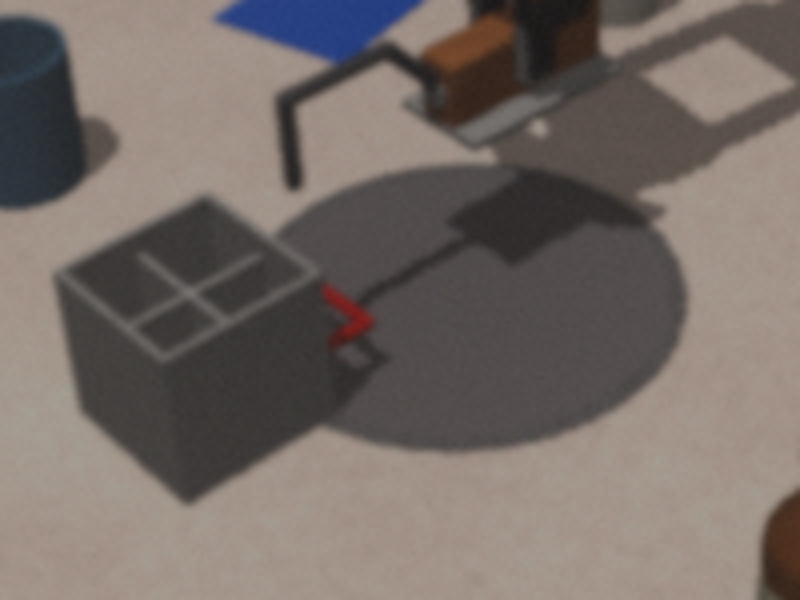

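```bash
python3 - <<'E'
from h import *
a=img("scene");b=img("side")
A=lambda p:np.array(p,float)/4+[190,200]
B=lambda p:np.array(p,float)/3+[330,150]
np.set_printoptions(precision=4,suppress=True)
print("tip",tri(a,A((293,184)),b,B((208,127))))
print("loop corner +y",tri(a,A((370,322)),b,B((157,211))))
print("loop side",onz(b,B([(157,211),(227,244),(183,197),(255,230)]),.035)[:,:2])
for p in([(210,197),(258,92)],[(322,272),(177,124)],[(165,358),(278,163)],[(57,272),(353,127)]): print("rim",tri(a,A(p[0]),b,B(p[1])))
d=img("wrist")
# pad
print("pad",onz(a,np.array([(385,55),(508,93),(343,222),(215,180)])/4+[190,160],.001)[:,:2])
E
```

```text
tip (array([ 0.7136, -0.0468,  0.1131]), np.float64(0.0005865809351872422))
loop corner +y (array([ 0.7013, -0.0124,  0.0343]), np.float64(0.003462884489935613))
loop side [[ 0.7018 -0.0142]
 [ 0.6988 -0.0827]
 [ 0.7334 -0.0146]
 [ 0.7302 -0.0855]]
rim (array([ 0.761 , -0.0545,  0.1277]), np.float64(0.0033203168500446655))
rim (array([ 0.7354, -0.0026,  0.0931]), np.float64(0.0003927497783034114))
rim (array([ 0.8031, -0.0518,  0.0519]), np.float64(0.0033348677974222043))
rim (array([ 0.8251, -0.1019,  0.0928]), np.float64(0.0026911300140873852))
pad [[ 0.3401 -0.3876]
 [ 0.3202 -0.2816]
 [ 0.5107 -0.2446]
 [ 0.5336 -0.3465]]
```

Emit:
step_arm:
  increments: "0.07 -0.16 0 0 0 0;0 0 0.7 0 0 0;0 0 0.7 0 0 0;0 0 0.7 0 0 0;0 0 0.6 0 0 0;0 0 0 0 0 0"

```text
t: 10.98
tool_pos: [0.5659, -0.0419, 0.0451]
tool_rot: [2.157, -2.279, -0.009]
contact_force: [-1.2, 0.3, -3.5]
opening: 0.027
```

```bash
python3 - <<'E'
from h import *
b=img("side"); crop(b,330,150,200,150,4,"b7.png"); crop(img("scene"),190,200,200,150,4,"a7.png")
E
```

```text
(no output)
```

View pics/b7.png

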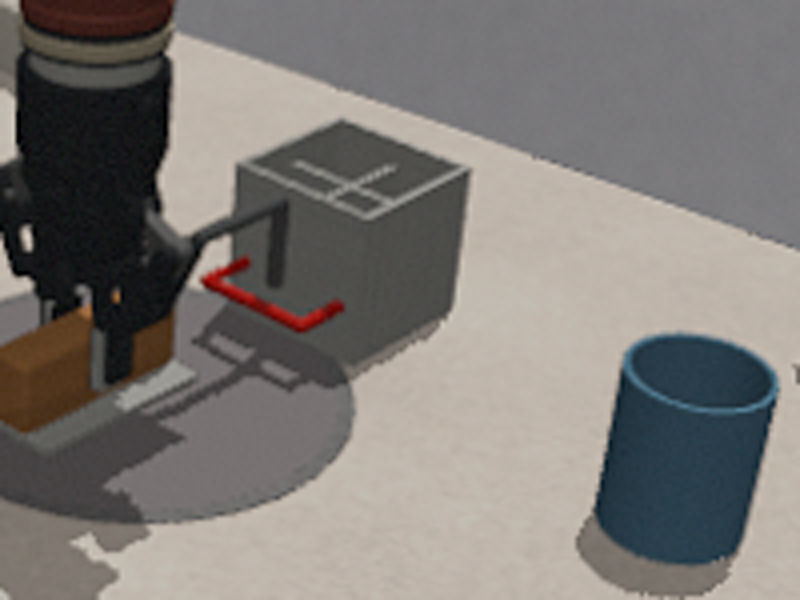

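View pics/a7.png

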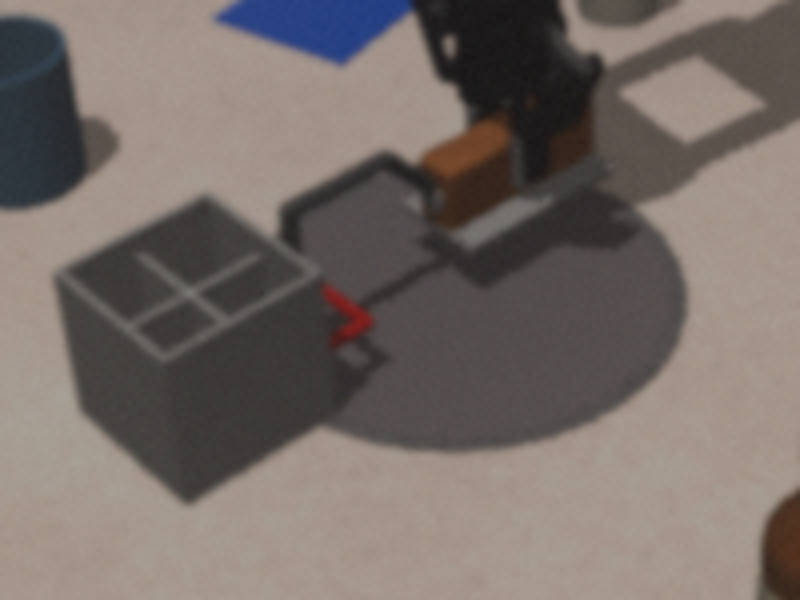

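Emit:
step_arm:
  increments: "0 0 0.5 0 0 0;0 0 0.5 0 0 0;0 0 0 0 0 0;0 0.4 0 0 0 0;0 0.4 0 0 0 0;-0.06 0.4 0 0 0 0;-0.06 0.4 0 0 0 0;-0.06 0.4 0 0 0 0;-0.06 0.4 0 0 0 0;-0.06 0.4 0 0 0 0;-0.06 0.4 0 0 0 0;0 0 0 0 0 0"

```text
t: 12.08
tool_pos: [0.4866, -0.0279, 0.0233]
tool_rot: [2.16, -2.279, -0.004]
contact_force: [-0.4, -0.5, -3.0]
opening: 0.027
```

```bash
python3 - <<'E'
from h import *
b=img("side"); crop(b,290,150,200,150,4,"b8.png"); crop(img("scene"),190,200,200,150,4,"a8.png")
E
```

```text
(no output)
```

View pics/b8.png

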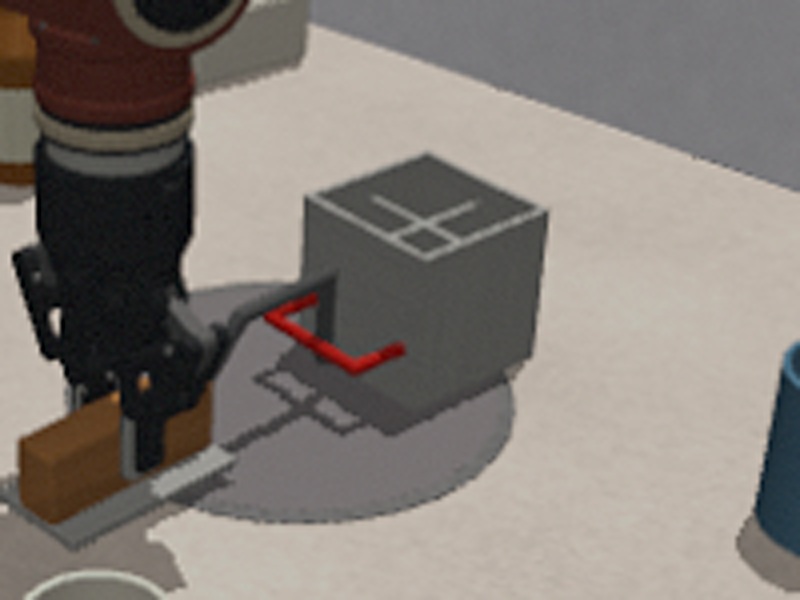

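View pics/a8.png

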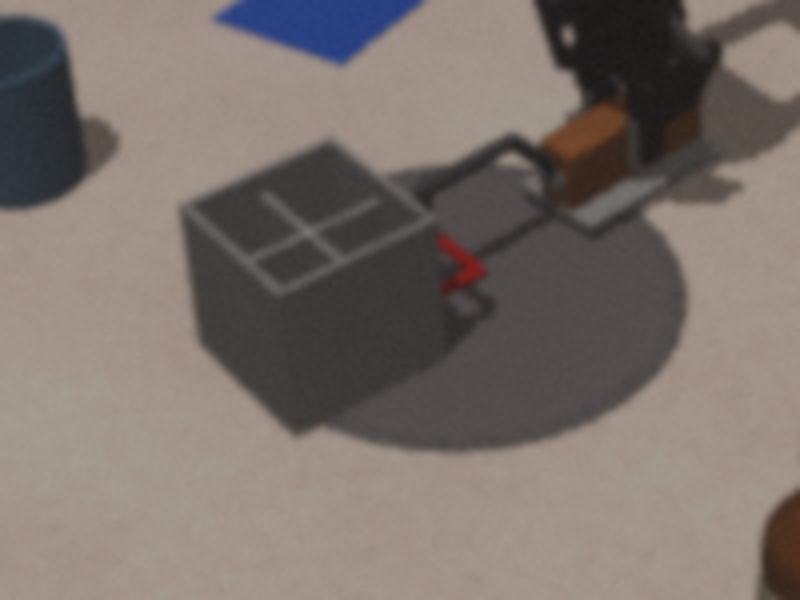

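Emit:
step_arm:
  increments: "-0.07 0.38 0 0 0 0;-0.07 0.38 0 0 0 0;-0.07 0.38 0 0 0 0;-0.07 0.38 0 0 0 0;-0.07 0.38 0 0 0 0;-0.07 0.38 0 0 0 0;-0.07 0.38 0 0 0 0;-0.07 0.38 0 0 0 0;-0.07 0.38 0 0 0 0;0 0 0 0 0 0;0 0 0 0 0 0"

```text
t: 13.1
tool_pos: [0.4027, -0.0077, 0.023]
tool_rot: [2.159, -2.279, -0.004]
contact_force: [-0.3, -0.5, -1.7]
opening: 0.0267
```

```bash
python3 - <<'E'
from h import *
b=img("side"); crop(b,270,150,200,150,4,"b9.png"); crop(img("scene"),220,200,200,150,4,"a9.png")
E
```

```text
(no output)
```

View pics/b9.png

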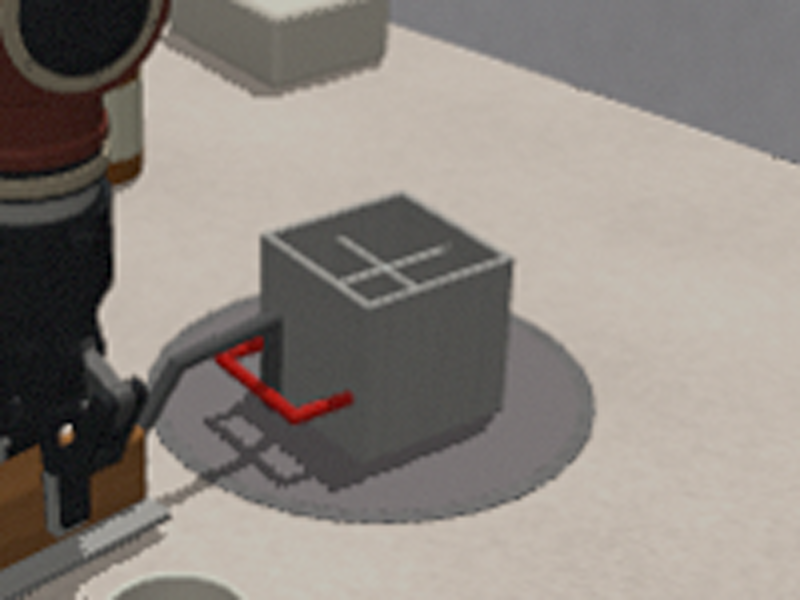

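View pics/a9.png

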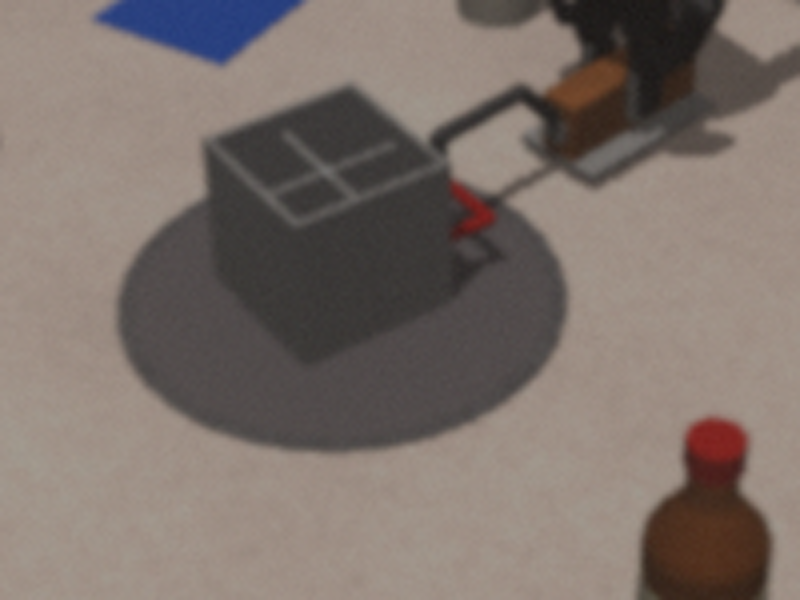

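Emit:
step_arm:
  increments: "0 -0.3 0 0 0 0;0 0 0 0 0 0;0 0 -0.5 0 0 0;0 0 -1 0 0 0;0 0 -1 0 0 0;0 0 -1 0 0 0;0 0 -1 0 0 0;0 0 -1 0 0 0;0 0 -0.5 0 0 -0.66;0 0 0 0 0 -0.66;0 0 0 0 0 -0.66;0 0 0 0 0 -0.66"

```text
t: 14.2
tool_pos: [0.4125, -0.0087, 0.1741]
tool_rot: [2.445, -1.972, -0.001]
contact_force: [0.3, -0.5, -3.2]
opening: 0.0269
```

Emit:
step_arm:
  increments: "0.5 0.1 0 0 0 0;1 0.13 0 0 0 0;1 0.13 0 0 0 0;1 0.13 0 0 0 0;1 0.13 0 0 0 0;1 0.13 0 0 0 0;1 0.13 0 0 0 0;1 0.13 0 0 0 0;1 0.13 0 0 0 0;1 0.13 0 0 0 0;1 0.13 0 0 0 0;1 0.13 0 0 0 0"

```text
t: 15.2
tool_pos: [0.4346, -0.2991, 0.1731]
tool_rot: [-2.442, 1.977, 0.003]
contact_force: [0.5, -0.7, -2.9]
opening: 0.0269
```

Emit:
step_arm:
  increments: "0.6 0.1 0 0 0 0;0 0 0 0 0 0;0 0 0 0 0 0"

```text
t: 15.45
tool_pos: [0.4352, -0.3131, 0.1732]
tool_rot: [-2.44, 1.978, 0.003]
contact_force: [-0.6, 0.8, -2.8]
opening: 0.0269
```

```bash
python3 - <<'E'
from h import *
d=img("wrist","w10.png");b=img("side","b10.png");img("scene","a10.png")
E
```

```text
(no output)
```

View pics/w10.png

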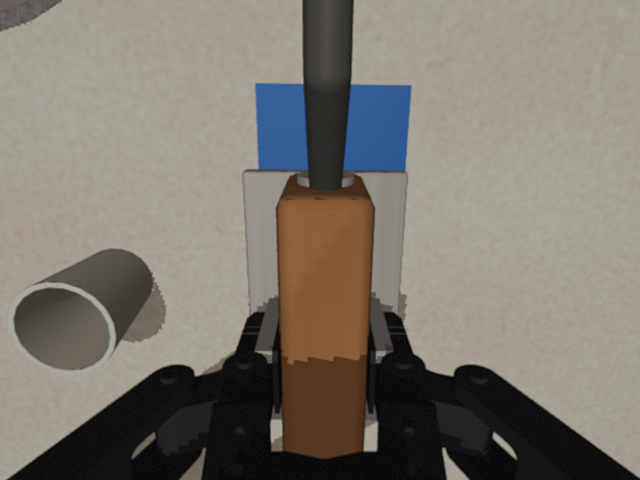

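View pics/b10.png

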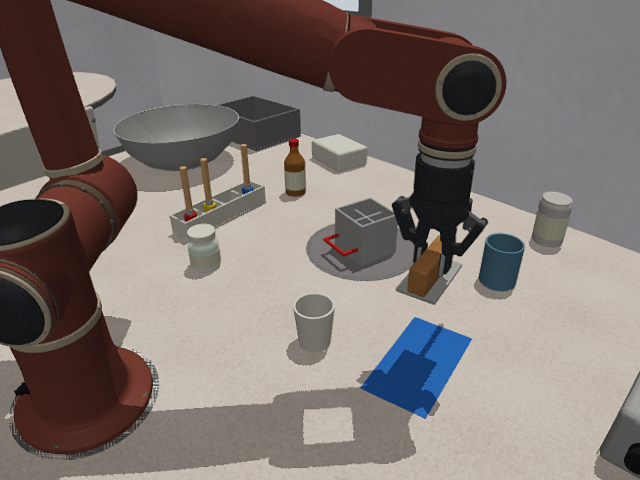

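Emit:
step_arm:
  increments: "0.09 0.33 0 0 0 0;0 0 1 0 0 0;0 0 1 0 0 0;0 0 1 0 0 0;0 0 1 0 0 0;0 0 1 0 0 0;0 0 0.7 0 0 0;0 0 0.2 0 0 0;0 0 0.2 0 0 0;0 0 0.1 0 0 0;0 0 0 0 0 0"

```text
t: 16.52
tool_pos: [0.4282, -0.3173, 0.0197]
tool_rot: [2.442, -1.976, 0.002]
contact_force: [0.2, -0.3, -2.3]
opening: 0.027
```

Emit:
step_arm:
  increments: "0 0 0.1 0 0 0;0 0 0.1 0 0 0;0 0 0 0 0 0"

```text
t: 16.77
tool_pos: [0.4281, -0.3173, 0.0144]
tool_rot: [2.442, -1.977, 0.002]
contact_force: [0.3, -0.6, -1.9]
opening: 0.0268
```

Emit:
step_arm:
  increments: "0 0 0.03 0 0 0;0 0 0 0 0 0"

```text
t: 16.93
tool_pos: [0.4281, -0.3173, 0.0143]
tool_rot: [2.442, -1.977, 0.001]
contact_force: [-1.9, 1.7, 5.1]
opening: 0.0273
```

Emit:
step_arm:
  increments: "0 0 0 0 0 0;0 0 0 0 0 0;0 0 0 0 0 0;0 0 0 0 0 0;0 0 0 0 0 0;0 0 0 0 0 0;0 0 0 0 0 0;0 0 -0.5 0 0 0;0 0 -1 0 0 0;0 0 -1 0 0 0;0 0 -1 0 0 0;0 0 -1 0 0 0"
  fingers: 1

```text
t: 17.93
tool_pos: [0.4277, -0.3168, 0.1277]
tool_rot: [2.442, -1.977, 0.001]
contact_force: [0.2, -0.5, -0.8]
opening: 0.0854
```

Emit:
step_arm:
  increments: "0 0 -1 0 0 0;0 0 -1 0 0 0;0 0 -1 0 0 0;0 0 -1 0 0 0;0 0 0 0 0 0"

```text
t: 18.35
tool_pos: [0.4299, -0.3189, 0.2334]
tool_rot: [2.441, -1.976, 0.018]
contact_force: [0.4, -1.1, 1.0]
opening: 0.0852
```

```bash
python3 - <<'E'
from h import *
d=img("wrist","w11.png");b=img("side","b11.png");a=img("scene","a11.png")
crop(a,400,210,150,150,4,"a12.png");crop(b,150,120,180,150,4,"b12.png")
E
```

```text
(no output)
```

View pics/w11.png

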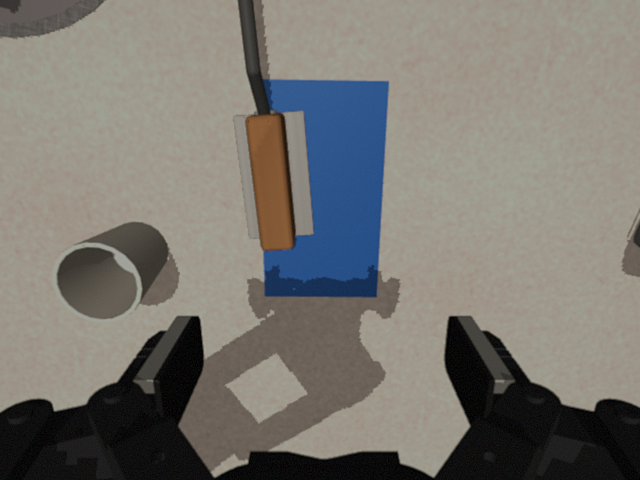

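View pics/b11.png

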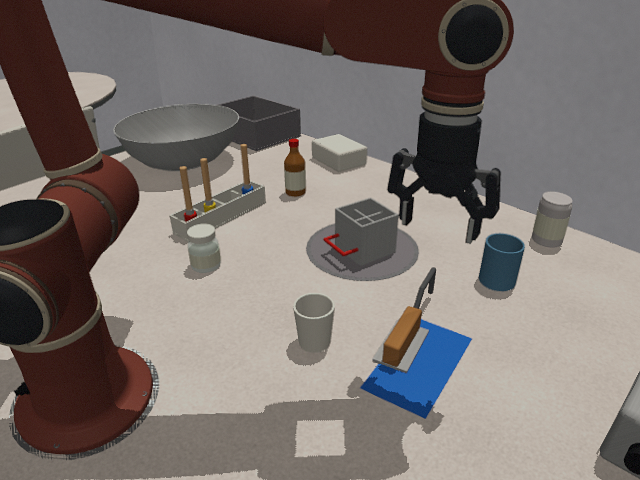

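View pics/a11.png

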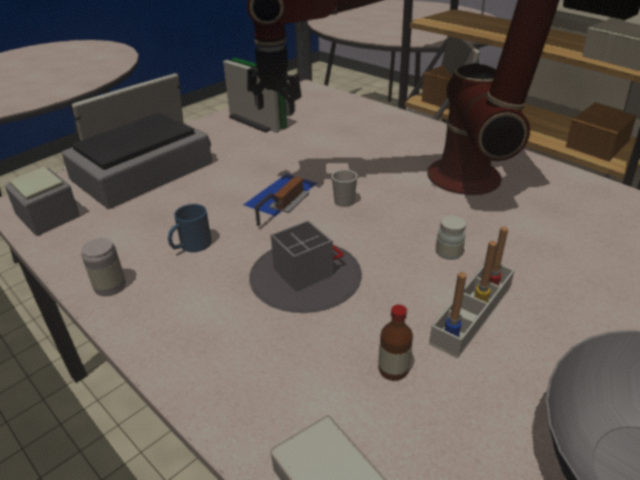

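The knock has happened: the hook, which was centred in the grip, now lies about 5 cm toward +y, with its plate half off the pad (wrist 236–312, 112–239). I'll measure it and put it back.

```bash
python3 - <<'E'
from h import *
np.set_printoptions(precision=4,suppress=True)
d=img("wrist");b=img("side");a=img("scene")
crop(b,340,250,150,170,4,"b13.png");crop(a,230,160,110,80,7,"a13.png")
P=onz(d,[(236,116),(303,112),(312,235),(249,239)],.006)[:,:2];print("plate",P,P.mean(0))
e=(P[0]+P[1]-P[2]-P[3])/2; print(np.linalg.norm(e),np.degrees(np.arctan2(e[1],e[0])))
P=onz(d,[(248,117),(283,116),(294,247),(262,248)],.046)[:,:2];print("handle",P.mean(0))
e=(P[0]+P[1]-P[2]-P[3])/2; print(np.linalg.norm(e),np.degrees(np.arctan2(e[1],e[0])))
P=onz(d,[(265,80),(388,82),(377,296),(264,296)],.001)[:,:2];print("pad",P,P.mean(0))
e=(P[0]+P[1]-P[2]-P[3])/2; print(np.linalg.norm(e),np.degrees(np.arctan2(e[1],e[0])))
print(ctrl.get_obs()["tool_pos"],ctrl.get_obs()["tool_rot"])
E
```

```text
plate [[ 0.4766 -0.2333]
 [ 0.4912 -0.2868]
 [ 0.3883 -0.3152]
 [ 0.3727 -0.2602]] [ 0.4322 -0.2739]
0.10701473820054452 14.979255787657513
handle [ 0.4346 -0.2754]
0.10241527919493654 15.15800271703158
pad [[ 0.5091 -0.2515]
 [ 0.5284 -0.35  ]
 [ 0.3391 -0.3888]
 [ 0.3167 -0.2826]] [ 0.4233 -0.3182]
0.19405121287183355 10.38062819601918
[ 0.427  -0.3162  0.2238] [-2.4416  1.9764  0.0048]
```

View pics/b13.png

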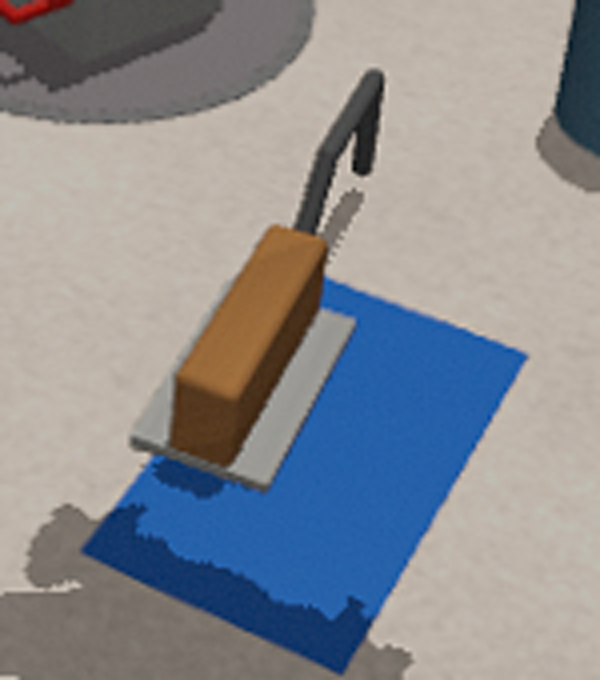

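```bash
python3 - <<'E'
from h import *
np.set_printoptions(precision=4,suppress=True)
d=img("wrist","w14.png")
hsv=cv2.cvtColor(d["bgr"],cv2.COLOR_BGR2HSV)
m=((hsv[:,:,0]<16)&(hsv[:,:,1]>120)).astype(np.uint8)
c=max(cv2.findContours(m,0,2)[0],key=cv2.contourArea); print(cv2.minAreaRect(c))
P=onz(d,cv2.boxPoints(cv2.minAreaRect(c)),.046)[:,:2];print(P,P.mean(0))
m=((hsv[:,:,0]>100)&(hsv[:,:,0]<125)&(hsv[:,:,1]>150)).astype(np.uint8)
c=max(cv2.findContours(m,0,2)[0],key=cv2.contourArea)
q=cv2.approxPolyDP(cv2.convexHull(c),6,True).reshape(-1,2);print(q.tolist(),onz(d,q,.001)[:,:2])
E
```

```text
((277.5273132324219, 178.73208618164062), (139.80055236816406, 38.966552734375), 83.2901611328125)
[[ 0.4842 -0.2497]
 [ 0.4932 -0.2766]
 [ 0.3908 -0.3089]
 [ 0.3805 -0.2791]] [ 0.4372 -0.2786]
[[269, 74], [397, 76], [383, 296], [271, 294]] [[ 0.5131 -0.2531]
 [ 0.533  -0.3545]
 [ 0.3401 -0.3928]
 [ 0.3199 -0.2878]]
```

View pics/w14.png

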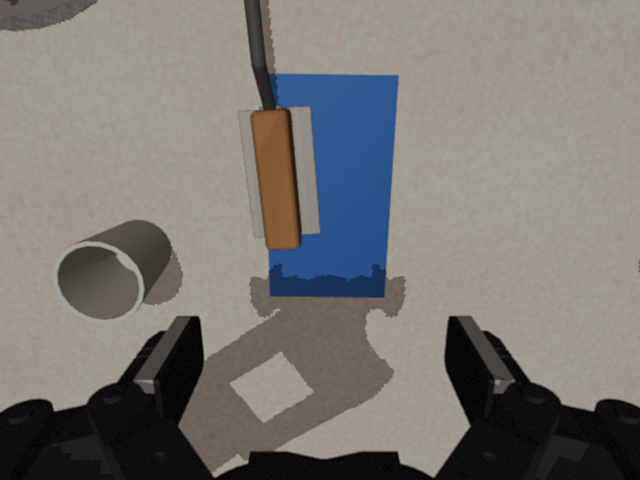

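Emit:
step_arm:
  increments: "0 0 0 0 0 -0.7;-0.67 -0.39 0 0 0 0;-0.67 -0.39 0 0 0 0;0 0 1 0 0 0;0 0 1 0 0 0;0 0 1 0 0 0;0 0 1 0 0 0;0 0 0.8 0 0 0;0 0 0 0 0 0;0 0 0 0 0 0"

```text
t: 19.53
tool_pos: [0.4361, -0.2783, 0.1037]
tool_rot: [-2.509, 1.89, 0.007]
contact_force: [1.3, 0.1, 0.3]
opening: 0.0856
```

```bash
python3 - <<'E'
from h import *
d=img("wrist","w15.png"); print(ctrl.get_obs()["tool_pos"])
E
```

```text
[ 0.43714963 -0.2792632   0.10561374]
```

View pics/w15.png

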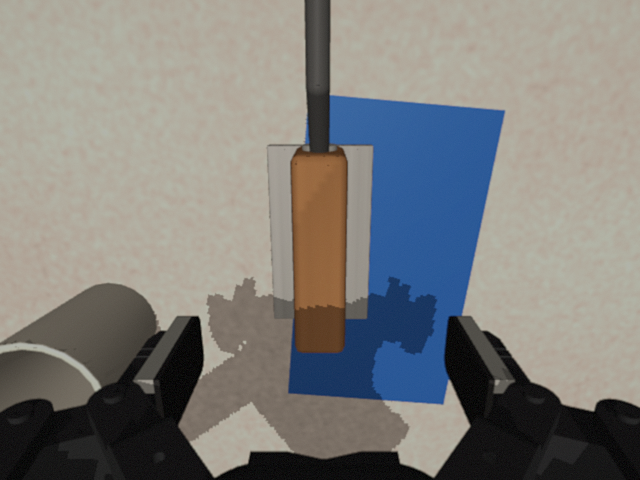

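Emit:
step_arm:
  increments: "-0.07 0 1 0 0 0;0 0 1 0 0 0;0 0 0.8 0 0 0;0 0 0.5 0 0 0;0 0 0.3 0 0 0;0 0 0 0 0 0;0 0 0 0 0 0"

```text
t: 20.17
tool_pos: [0.4375, -0.2783, 0.0167]
tool_rot: [2.509, -1.89, 0.003]
contact_force: [-0.1, -0.0, 1.3]
opening: 0.0854
```

Emit:
step_arm:
  increments: "0 0 0 0 0 0;0 0 0 0 0 0;0 0 0 0 0 0;0 0 0 0 0 0;0 0 0 0 0 0;0 0 0 0 0 0;0 0 0 0 0 0;0 0 0 0 0 0;0 0 0 0 0 0;0 0 0 0 0 0"
  fingers: -1

```text
t: 21.0
tool_pos: [0.4372, -0.278, 0.0163]
tool_rot: [2.509, -1.89, 0.002]
contact_force: [-0.2, 1.0, 5.5]
opening: 0.0267
```

Emit:
step_arm:
  increments: "0 0 -0.6 0 0 0;0 0 -0.8 0 0 0;0 0 0 0 0 0.75;0.76 0.36 0 0 0 0;0.76 0.36 0 0 0 0;0 0 0 0 0 0;0 0 0 0 0 0;0 0 0.5 0 0 0;0 0 0.4 0 0 0;0 0 0.2 0 0 0;0 0 0 0 0 0"

```text
t: 21.92
tool_pos: [0.4252, -0.3162, 0.0199]
tool_rot: [-2.437, 1.981, 0.009]
contact_force: [-0.6, 1.3, -3.4]
opening: 0.0272
```

Emit:
step_arm:
  increments: "0 0 0.08 0 0 0;0 0 0.06 0 0 0;0 0 0 0 0 0;0 0 0 0 0 0"

```text
t: 22.25
tool_pos: [0.4271, -0.3186, 0.0199]
tool_rot: [2.437, -1.982, 0.001]
contact_force: [0.5, -0.0, -2.8]
opening: 0.0268
```

Emit:
step_arm:
  increments: "0 0 0.08 0 0 0;0 0 0.06 0 0 0;0 0 0 0 0 0;0 0 0 0 0 0"

```text
t: 22.58
tool_pos: [0.427, -0.3187, 0.0163]
tool_rot: [2.437, -1.983, 0.001]
contact_force: [0.3, -0.6, -2.5]
opening: 0.0268
```

Emit:
step_arm:
  increments: "0 0 0.04 0 0 0;0 0 0.03 0 0 0;0 0 0 0 0 0"

```text
t: 22.83
tool_pos: [0.4271, -0.3188, 0.0163]
tool_rot: [2.437, -1.982, -0.001]
contact_force: [-4.6, 4.7, 10.1]
opening: 0.0271
```

Emit:
step_arm:
  increments: "0 0 0 0 0 0;0 0 0 0 0 0;0 0 0 0 0 0;0 0 0 0 0 0;0 0 0 0 0 0;0 0 0 0 0 0;0 0 0 0 0 0;0 0 -0.5 0 0 0;0 0 -1 0 0 0;0 0 -1 0 0 0;0 0 -1 0 0 0;0 0 -1 0 0 0"
  fingers: 1

```text
t: 23.83
tool_pos: [0.4268, -0.3184, 0.1289]
tool_rot: [2.437, -1.983, 0.001]
contact_force: [-0.1, -0.7, 0.7]
opening: 0.0851
```

Emit:
step_arm:
  increments: "0 0 -1 0 0 0;0 0 -1 0 0 0;0 0 -1 0 0 0;0 0 -1 0 0 0;0 0 0 0 0 0;0 0 0 0 0 0;0 0 0 0 0 0"

```text
t: 24.42
tool_pos: [0.4265, -0.3182, 0.2266]
tool_rot: [-2.437, 1.983, 0.001]
contact_force: [0.3, 0.5, -1.1]
opening: 0.0852
```

```bash
python3 - <<'E'
from h import *
d=img("wrist","w16.png");b=img("side","b16.png");a=img("scene","a16.png")
crop(a,400,210,150,150,4,"a17.png");crop(b,150,120,180,150,4,"b17.png")
crop(a,230,190,150,130,5,"a18.png");crop(b,290,180,150,110,5,"b18.png")
E
```

```text
(no output)
```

View pics/w16.png

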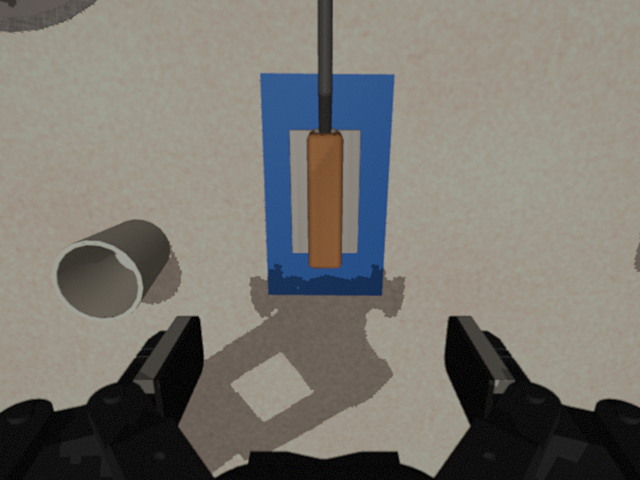

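View pics/a18.png

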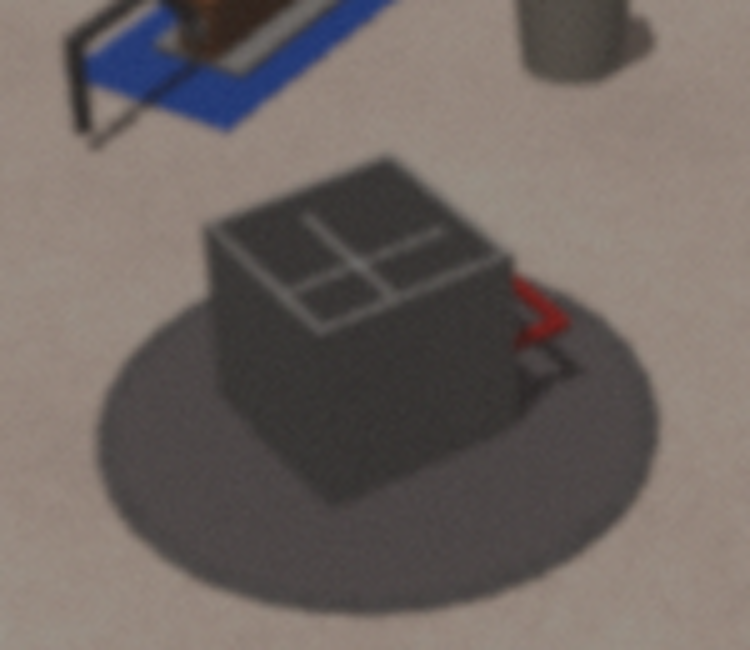

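View pics/b18.png

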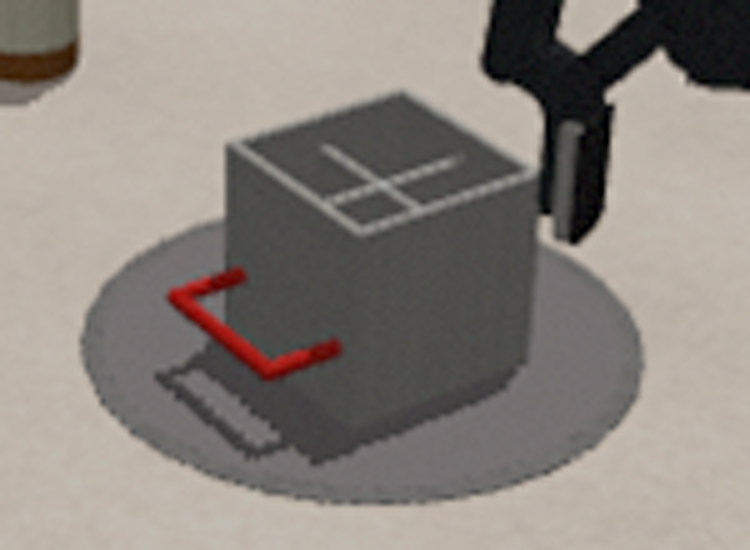

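```bash
python3 - <<'E'
from h import *
np.set_printoptions(precision=4,suppress=True)
b=img("side");a=img("scene")
A=lambda p:np.array(p,float)/5+[230,190]
B=lambda p:np.array(p,float)/5+[290,180]
Q=[]
for n,p,q in (("-x+y",(512,257),(230,145)),("+x+y",(322,333),(403,93)),("+x-y",(207,228),(537,172)),("-x-y",(388,157),(365,235)),("mid",(359,264),(384,184))):
    r=tri(a,A(p),b,B(q)); Q.append(r[0]); print(n,r)
Q=np.array(Q); print(Q[:4].mean(0))
e=(Q[1]+Q[2]-Q[0]-Q[3])/2; f=(Q[0]+Q[1]-Q[2]-Q[3])/2
print(np.linalg.norm(e[:2]),np.degrees(np.arctan2(e[1],e[0])),np.linalg.norm(f[:2]),np.degrees(np.arctan2(-f[0],f[1])))
C=Q[:4].mean(0)[:2]; th=np.arctan2(e[1],e[0]);Rm=np.array([[np.cos(th),-np.sin(th)],[np.sin(th),np.cos(th)]])
for sx in(-1,1):
    for sy in(-1,1): print(sx,sy,C+Rm@[.023*sx,.023*sy])
E
```

```text
-x+y (array([0.5882, 0.0262, 0.0926]), np.float64(0.0016883367773172044))
+x+y (array([0.6779, 0.0048, 0.0925]), np.float64(0.0013527145203826817))
+x-y (array([ 0.6602, -0.084 ,  0.0929]), np.float64(0.00039354417916776814))
-x-y (array([ 0.5698, -0.0659,  0.0926]), np.float64(0.0016459465549482257))
mid (array([ 0.624 , -0.03  ,  0.0808]), np.float64(0.0021137131439550767))
[ 0.624  -0.0297  0.0927]
0.09219368279806793 -12.372535085163516 0.09221175200236428 -11.307755488785507
-1 -1 [ 0.5966 -0.0473]
-1 1 [ 0.6065 -0.0023]
1 -1 [ 0.6416 -0.0571]
1 1 [ 0.6514 -0.0122]
```

View pics/a17.png

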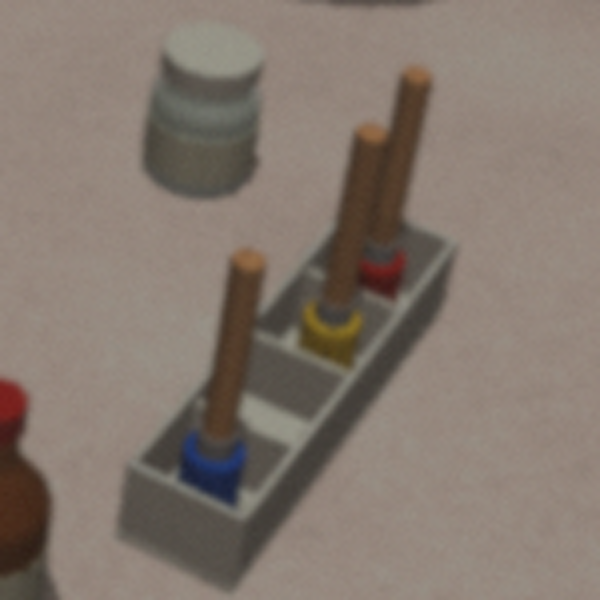

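View pics/b17.png

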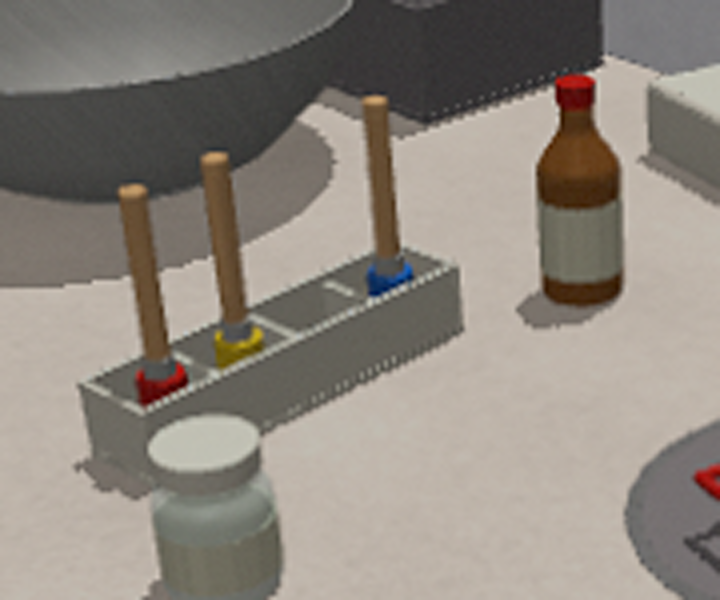

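Emit:
step_arm:
  increments: "0 0 0 0 0 0.68;0 0 0 0 0 0.68;0 0 0 0 0 0.68;-0.5 0 -0.2 0 0 0;-1 0 -0.2 0 0 0;-1 0 0 0 0 0;-1 0 0 0 0 0;-1 0 0 0 0 0;-1 0 0 0 0 0;-1 0 0 0 0 0;-1 0 0 0 0 0;-1 0 0 0 0 0"

```text
t: 25.67
tool_pos: [0.4261, -0.1041, 0.2367]
tool_rot: [-2.224, 2.218, 0.001]
contact_force: [-0.5, 0.4, 0.6]
opening: 0.0855
```

Emit:
step_arm:
  increments: "-1 0 0 0 0 0;-1 0 0 0 0 0;-1 0 0 0 0 0;-1 0 0 0 0 0;-1 0 0 0 0 0;-1 0 0 0 0 0;-1 0 0 0 0 0;-1 0 0 0 0 0;-1 0 0 0 0 0;-1 0 0 0 0 0;-1 0 0 0 0 0;-1 0 0 0 0 0"

```text
t: 26.67
tool_pos: [0.4254, 0.1957, 0.2368]
tool_rot: [2.225, -2.218, -0.001]
contact_force: [0.4, 0.7, -0.2]
opening: 0.0855
```

Emit:
step_arm:
  increments: "-1 0 0 0 0 0;-1 0 0 0 0 0;-1 0 0 0 0 0;0 0 0 0 0 0;0 0 0 0 0 0"

```text
t: 27.08
tool_pos: [0.4254, 0.2699, 0.2366]
tool_rot: [2.226, -2.215, -0.0]
contact_force: [-0.4, -0.3, -0.2]
opening: 0.0856
```

```bash
python3 - <<'E'
from h import *
d=img("wrist","w20.png");o=ctrl.get_obs();print(o["tool_pos"],o["tool_rot"],o["q"],d["eye"])
b=img("side")
print(onz(b,np.array([(582,298),(205,575)])/4+[150,120],0))
for p in([.4014,.3129,.164],[.4592,.3192,.164],[.5787,.3259,.164]):
    u=proj(d,p)[0]; print(u)
E
```

```text
[0.42563997 0.26912913 0.23659422] [ 2.22404671e+00 -2.21735820e+00 -7.76599080e-05] [ 4.16130997e-01 -2.46245426e-01  1.88258937e+00 -3.31989079e-04
  1.50623741e+00  1.98393702e+00] [0.50638459 0.2696765  0.37825217]
[[0.70177051 0.28217244 0.        ]
 [0.3369814  0.18169755 0.        ]]
[245.45600641 292.89934223]
[227.17842074 191.53090987]
[191.99643952 -83.96953763]
```

View pics/w20.png

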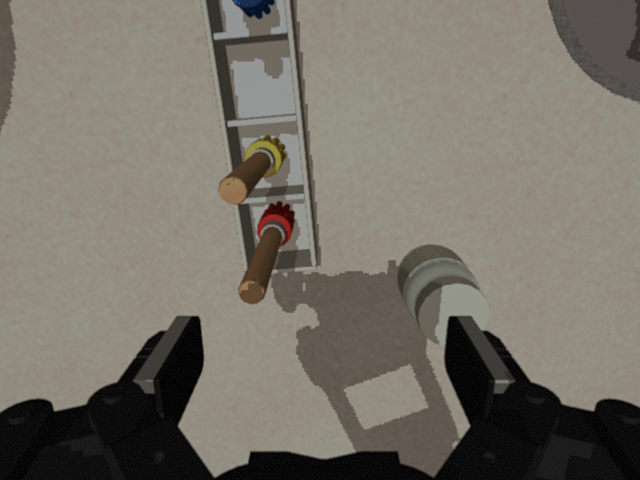

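```bash
python3 - <<'E'
from h import *
d=img("wrist")
print(onz(d,[(252,291),(233,188)],.164), onz(d,[(274,228),(264,157)],.05))
E
```

```text
[[0.40318543 0.30801014 0.164     ]
 [0.46170113 0.31473959 0.164     ]] [[0.40464257 0.30831137 0.05      ]
 [0.46205373 0.31395086 0.05      ]]
```

Emit:
step_arm:
  increments: "-0.78 0.45 0 0 0 0;-0.78 0.45 0 0 0 0;0 0 0 0 0 0;0 0 0.9 0 0 0;0 0 0.9 0 0 0;0 0 0.9 0 0 0;0 0 0.9 0 0 0;0 0 0.7 0 0 0;0 0 0.44 0 0 0;0 0 0 0 0 0;0 0 0 0 0 0"

```text
t: 28.15
tool_pos: [0.404, 0.3073, 0.1183]
tool_rot: [2.221, -2.221, -0.0]
contact_force: [0.6, 0.2, 0.9]
opening: 0.0852
```

```bash
python3 - <<'E'
from h import *
d=img("wrist","w21.png")
E
```

```text
(no output)
```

View pics/w21.png

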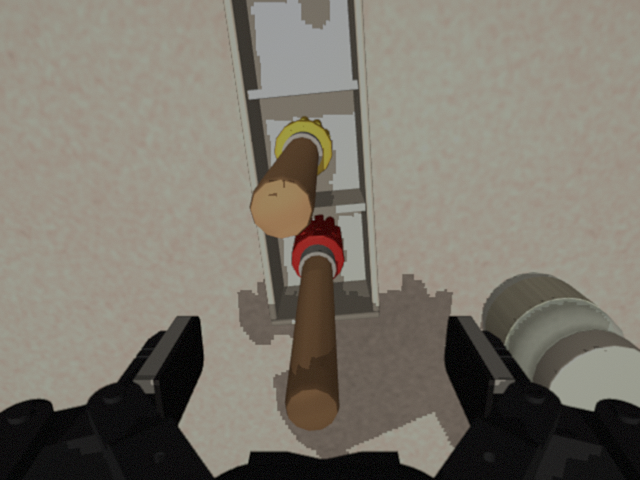

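```bash
python3 - <<'E'
from h import *
d=img("wrist"); p=ctrl.get_obs()["tool_pos"]
print(proj(d,[p[0],p[1],.164]), onz(d,[(312,409)],.164), onz(d,[(318,257)],.05))
E
```

```text
[[320.07553982 400.67418515]] [[0.40210085 0.31045972 0.164     ]] [[0.40372536 0.31027486 0.05      ]]
```

Emit:
step_arm:
  increments: "-0.11 0.05 0 0 0 0;0 0 0 0 0 0"

```text
t: 28.42
tool_pos: [0.4032, 0.3115, 0.1198]
tool_rot: [-2.221, 2.219, -0.001]
contact_force: [-0.6, -0.3, -0.0]
opening: 0.0856
```

Emit:
step_arm:
  increments: "0 0 0 0 0 0;0 0 0 0 0 0;0 0 0 0 0 0;0 0 0 0 0 0;0 0 0 0 0 0;0 0 0 0 0 0;0 0 0 0 0 0;0 0 0 0 0 0;0 0 0 0 0 0;0 0 0 0 0 0;0 0 0 0 0 0;0 0 0 0 0 0"
  fingers: -1
  newtons: 40

```text
t: 29.42
tool_pos: [0.4026, 0.3108, 0.1184]
tool_rot: [-2.222, 2.221, 0.0]
contact_force: [-0.8, -0.0, -0.2]
opening: 0.0151
```

Emit:
step_arm:
  increments: "0 0 -0.5 0 0 0;0 0 -0.8 0 0 0;0 0 -1 0 0 0;0 0 -1 0 0 0;0 0 -1 0 0 0;0 0 -1 0 0 0;0 0 -1 0 0 0;0 0 -1 0 0 0;0 0 0 0 0 0"

```text
t: 30.17
tool_pos: [0.4044, 0.3119, 0.3083]
tool_rot: [-2.215, 2.213, -0.005]
contact_force: [-0.1, 1.3, 1.4]
opening: 0.0148
```

```bash
python3 - <<'E'
from h import *
d=img("wrist","w22.png");b=img("side","b22.png")
E
```

```text
(no output)
```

View pics/w22.png

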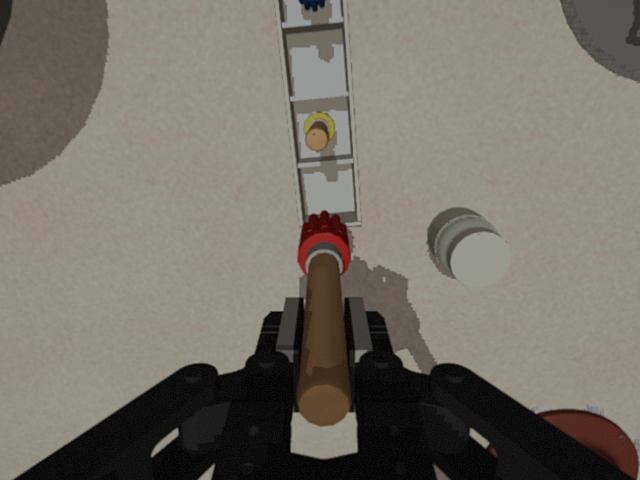

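View pics/b22.png

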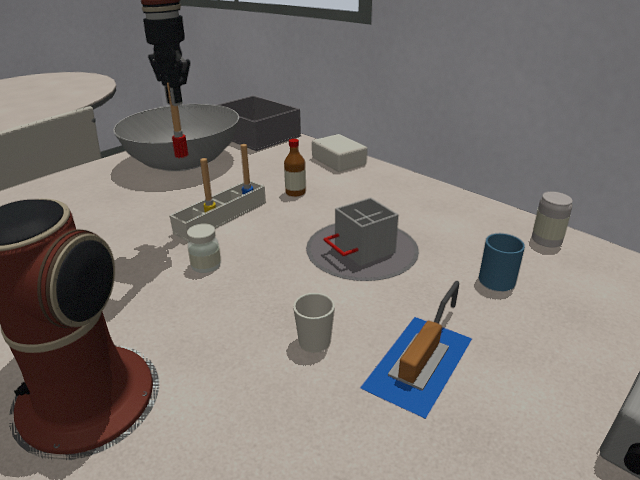

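Emit:
step_arm:
  increments: "0.6 -0.3 0 0 0 0;1 -0.45 0 0 0 0;1 -0.45 0 0 0 0;1 -0.45 0 0 0 0;1 -0.45 0 0 0 0;1 -0.45 0 0 0 0;1 -0.45 0 0 0 0;1 -0.45 0 0 0 0;1 -0.45 0 0 0 0;1 -0.45 0 0 0 0;1 -0.45 0 0 0 0;1 -0.45 0 0 0 0"

```text
t: 31.27
tool_pos: [0.5334, 0.0196, 0.2984]
tool_rot: [2.22, -2.219, -0.005]
contact_force: [0.1, 0.1, -1.3]
opening: 0.0147
```

Emit:
step_arm:
  increments: "1 -0.5 0 0 0 0;0.9 -0.4 0 0 0 0;0 0 0 0 0 0;0 0 0 0 0 0;0 0 0 0 0 0"

```text
t: 31.68
tool_pos: [0.5558, -0.0262, 0.2992]
tool_rot: [2.221, -2.22, -0.004]
contact_force: [-0.3, 0.1, 0.1]
opening: 0.0148
```

```bash
python3 - <<'E'
from h import *
d=img("wrist","w23.png"); print(ctrl.get_obs()["tool_pos"])
C=np.array([.624,-.0297]);th=np.radians(-11.9);c,s=np.cos(th),np.sin(th)
for x,y in((-1,1),(1,1),(1,-1),(-1,-1)): print(proj(d,[C[0]+.048*(c*x-s*y),C[1]+.048*(s*x+c*y),.096]))
E
```

```text
[ 0.55585344 -0.02581307  0.29965421]
[[257.43087403 159.91015659]]
[[277.73787943  32.48397962]]
[[402.81786071  61.30015102]]
[[372.0981158  183.96359733]]
```

View pics/w23.png

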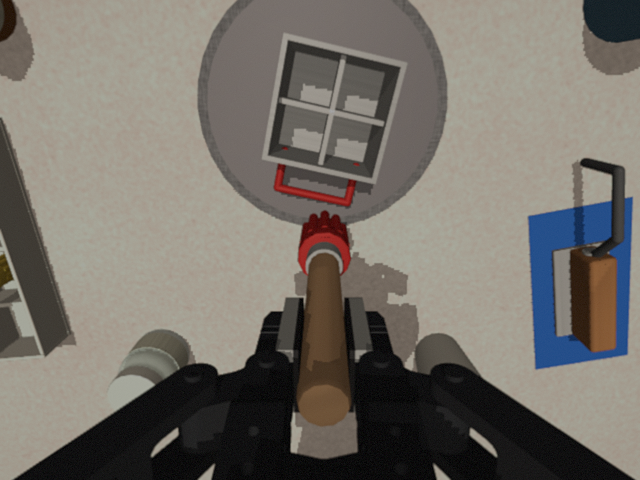

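```bash
python3 - <<'E'
from h import *
d=img("wrist")
P=onz(d,[(263,158),(285,35),(407,63),(377,182)],.096)[:,:2]; C=P.mean(0)
e=(P[1]+P[2]-P[0]-P[3])/2; th=np.arctan2(e[1],e[0]); print(P,C,np.degrees(th),np.linalg.norm(e),np.linalg.norm(P[0]-P[3]))
c,s=np.cos(th),np.sin(th)
for x,y in((-1,1),(1,1),(1,-1),(-1,-1)): print(x,y,C[0]+.023*(c*x-s*y),C[1]+.023*(s*x+c*y))
# brush head axis check: bottom of head centre
print(proj(d,[[.5558,-.0258,.186+z] for z in(0,.045,.16)]))
E
```

```text
[[ 0.58862242  0.02295698]
 [ 0.67947804  0.0024702 ]
 [ 0.66021787 -0.08953569]
 [ 0.56896787 -0.07052006]] [ 0.62432155 -0.03365715] -12.239004409193942 0.09317040662210072 0.09552097970576749
-1 1 0.6067200740088865 -0.0063041214946709355
1 1 0.6516745771459637 -0.01605566740793594
1 -1 0.6419230312326987 -0.06101017054501315
-1 -1 0.5969685280956215 -0.05125862463174814
[[322.67374269 230.08388523]
 [322.44229481 255.63374674]
 [321.07388988 406.58384189]]
```

Emit:
step_arm:
  increments: "-0.1 -0.9 0 0 0 0;-0.1 -1 0 0 0 0;-0.1 -1 0 0 0 0;-0.11 -0.94 0 0 0 0;0 0 0.8 0 0 0;0 0 0.8 0 0 0;0 0 0.8 0 0 0;0 0 0.5 0 0 0;0 0 0 0 0 0;0 0 0 0 0 0"

```text
t: 32.62
tool_pos: [0.652, -0.0156, 0.2277]
tool_rot: [2.223, -2.219, -0.002]
contact_force: [0.6, -0.5, -0.5]
opening: 0.015
```

```bash
python3 - <<'E'
from h import *
d=img("wrist","w24.png"); print(ctrl.get_obs()["tool_pos"])
crop(img("side"),290,120,150,150,4,"b24.png");crop(img("scene"),230,150,150,150,4,"a24.png")
E
```

```text
[ 0.65277135 -0.01586621  0.22930386]
```

View pics/w24.png

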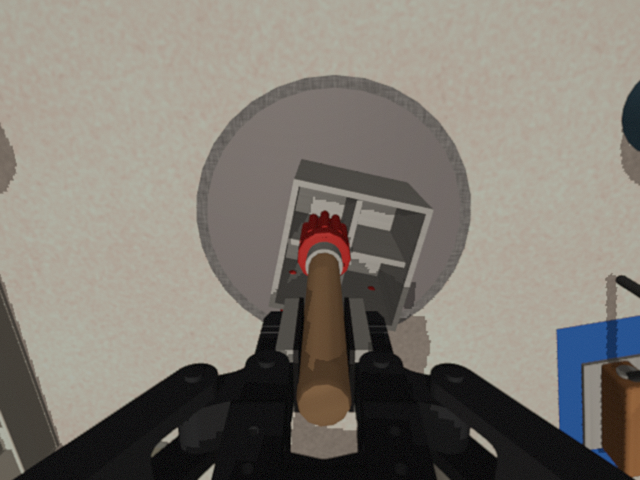

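View pics/b24.png

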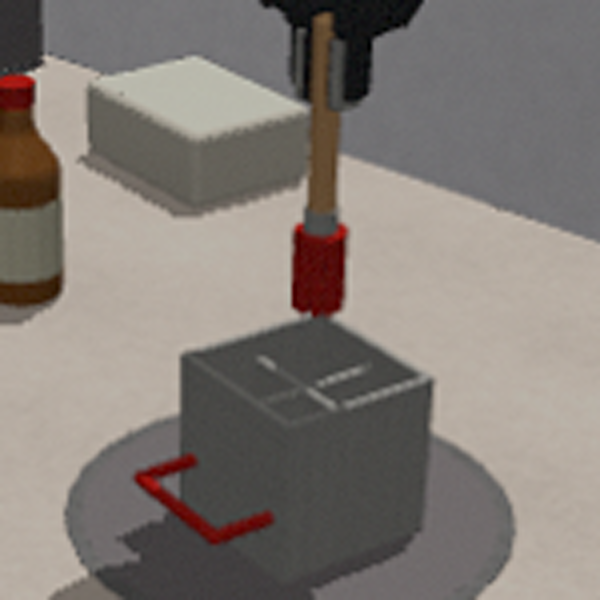

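View pics/a24.png

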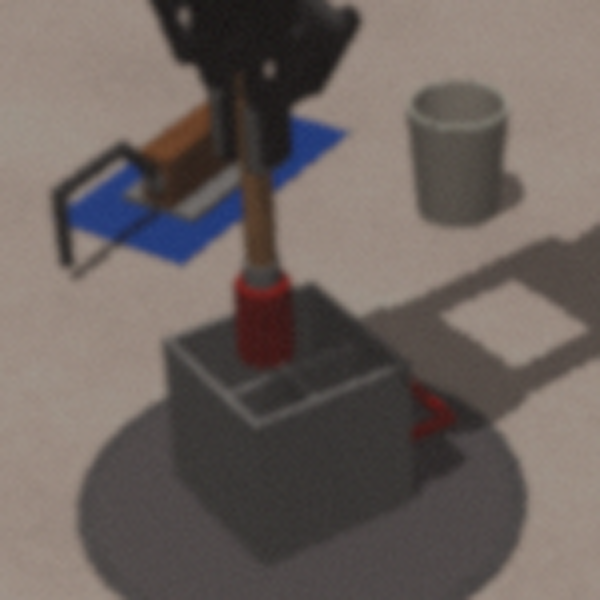

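```bash
python3 - <<'E'
from h import *
a=img("scene");b=img("side")
print(tri(a,np.array((264,358))/4+[230,150],b,np.array((320,305))/4+[290,120]))
print(tri(a,np.array((263,270))/4+[230,150],b,np.array((321,218))/4+[290,120]))
E
```

```text
(array([ 0.65366456, -0.01345696,  0.11333299]), np.float64(0.00028160523669277506))
(array([ 0.65049215, -0.01401997,  0.16543122]), np.float64(0.0005011339286637071))
```

Emit:
step_arm:
  increments: "-0.03 0.05 0 0 0 0;0 0 0.5 0 0 0;0 0 0.6 0 0 0;0 0 0.6 0 0 0;0 0 0.6 0 0 0;0 0 0.6 0 0 0;0 0 0.6 0 0 0;0 0 0.4 0 0 0;0 0 0 0 0 0;0 0 0 0 0 0"

```text
t: 33.7
tool_pos: [0.6509, -0.0155, 0.1296]
tool_rot: [2.222, -2.22, -0.002]
contact_force: [-0.6, -0.4, -0.9]
opening: 0.0151
```

Emit:
step_arm:
  increments: "0 0 0.2 0 0 0;0 0 0.15 0 0 0;0 0 0.04 0 0 0;0 0 0 0 0 0;0 0 0 0 0 0"

```text
t: 34.12
tool_pos: [0.6515, -0.0156, 0.1214]
tool_rot: [-2.222, 2.22, -0.001]
contact_force: [-0.4, -0.8, -0.3]
opening: 0.0147
```

Emit:
step_arm:
  increments: "0 0 0.05 0 0 0;0 0 0.03 0 0 0;0 0 0 0 0 0;0 0 0 0 0 0"

```text
t: 34.45
tool_pos: [0.6513, -0.0155, 0.119]
tool_rot: [2.222, -2.221, -0.0]
contact_force: [0.3, -0.2, 0.1]
opening: 0.0149
```

Emit:
step_arm:
  increments: "0 0 0 0 0 0;0 0 0 0 0 0;0 0 0 0 0 0;0 0 0 0 0 0;0 0 0 0 0 0;0 0 0 0 0 0;0 0 -0.5 0 0 0;0 0 -1 0 0 0;0 0 -1 0 0 0;0 0 -1 0 0 0;0 0 -1 0 0 0;0 0 0 0 0 0"
  fingers: 0

```text
t: 35.45
tool_pos: [0.6545, -0.0159, 0.2402]
tool_rot: [-2.217, 2.215, -0.015]
contact_force: [0.8, -0.2, 0.8]
opening: 0.0423
```

```bash
python3 - <<'E'
from h import *
d=img("wrist","w25.png"); print(ctrl.get_obs()["tool_pos"])
crop(img("side"),290,120,150,150,4,"b25.png");crop(img("scene"),230,150,150,150,4,"a25.png")
E
```

```text
[ 0.65351979 -0.01581003  0.23726329]
```

View pics/b25.png

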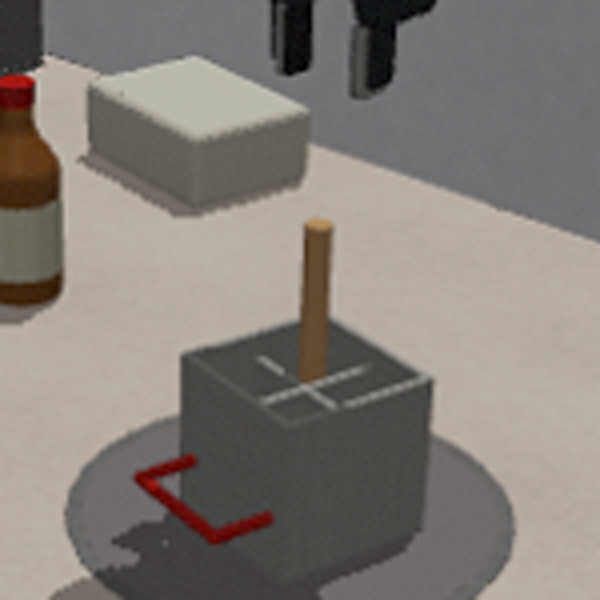

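View pics/a25.png

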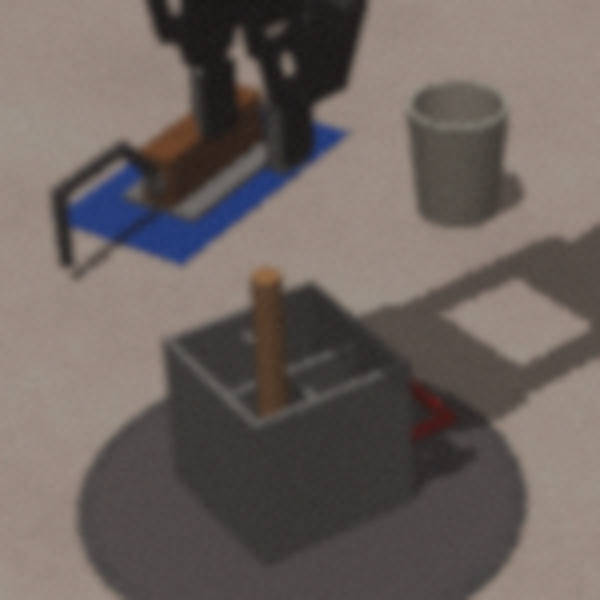

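Emit:
step_arm:
  increments: "-0.6 0.3 0 0 0 0;-1 0.55 0 0 0 0;-1 0.55 0 0 0 0;-1 0.55 0 0 0 0;-1 0.55 0 0 0 0;-1 0.55 0 0 0 0;-1 0.6 0 0 0 0;-1 0.6 0 0 0 0;-1 0.6 0 0 0 0;-1 0.6 0 0 0 0;-1 0.6 0 0 0 0;-1 0.6 0 0 0 0"
  fingers: 1

```text
t: 36.6
tool_pos: [0.4823, 0.2756, 0.2295]
tool_rot: [2.221, -2.218, -0.003]
contact_force: [0.2, 0.6, -0.3]
opening: 0.0853
```

Emit:
step_arm:
  increments: "-0.9 0.6 0 0 0 0;-0.8 0.6 0 0 0 0;0 0 0 0 0 0;0 0 0 0 0 0;0 0 0 0 0 0"

```text
t: 37.02
tool_pos: [0.454, 0.3165, 0.2303]
tool_rot: [2.221, -2.218, -0.001]
contact_force: [0.3, 0.3, -0.2]
opening: 0.0852
```

```bash
python3 - <<'E'
from h import *
d=img("wrist","w26.png"); p=ctrl.get_obs()["tool_pos"]; print(p, proj(d,[[p[0],p[1],.164],[.461,.3165,.164],[.5805,.3235,.164]]))
E
```

```text
[0.45451294 0.31623297 0.23055441] [[322.80038981 256.31886028]
 [322.28776142 244.74614386]
 [305.95979239 -15.25323126]]
```

View pics/w26.png

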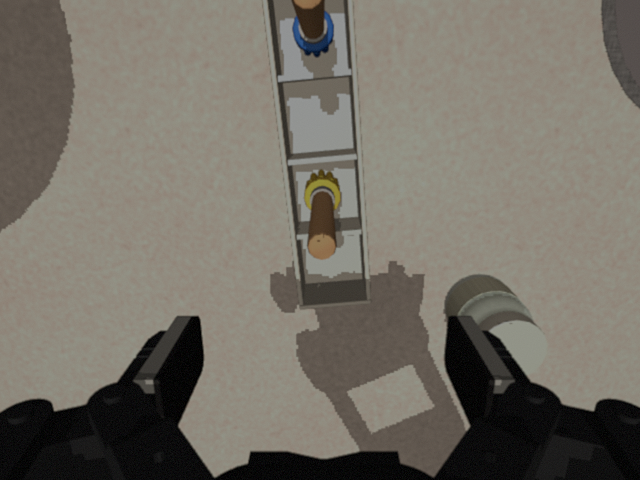

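Emit:
step_arm:
  increments: "-0.02 -0.23 0 0 0 0;0 0 0.9 0 0 0;0 0 0.9 0 0 0;0 0 0.9 0 0 0;0 0 0.9 0 0 0;0 0 0.6 0 0 0;0 0 0.3 0 0 0;0 0 0 0 0 0;0 0 0 0 0 0"

```text
t: 37.82
tool_pos: [0.4612, 0.3169, 0.1193]
tool_rot: [-2.221, 2.222, -0.0]
contact_force: [-0.0, -0.4, 1.1]
opening: 0.0854
```

Emit:
step_arm:
  increments: "0 0 0 0 0 0;0 0 0 0 0 0;0 0 0 0 0 0;0 0 0 0 0 0;0 0 0 0 0 0;0 0 0 0 0 0;0 0 0 0 0 0;0 0 0 0 0 0;0 0 0 0 0 0;0 0 0 0 0 0;0 0 0 0 0 0;0 0 0 0 0 0"
  fingers: -1

```text
t: 38.82
tool_pos: [0.4608, 0.3175, 0.1195]
tool_rot: [-2.222, 2.22, -0.0]
contact_force: [-0.7, 0.6, 4.4]
opening: 0.0147
```

Emit:
step_arm:
  increments: "0 0 -0.5 0 0 0;0 0 -0.8 0 0 0;0 0 -1 0 0 0;0 0 -1 0 0 0;0 0 -1 0 0 0;0 0 -1 0 0 0;0 0 -1 0 0 0;0 0 -1 0 0 0;0 0 0 0 0 0;0 0 0 0 0 0"

```text
t: 39.65
tool_pos: [0.4611, 0.3175, 0.3036]
tool_rot: [-2.22, 2.218, -0.002]
contact_force: [0.2, -1.3, -0.6]
opening: 0.015
```

```bash
python3 - <<'E'
from h import *
d=img("wrist","w27.png"); p=ctrl.get_obs()["tool_pos"]; print(p)
E
```

```text
[0.46032614 0.31713581 0.30134496]
```

View pics/w27.png

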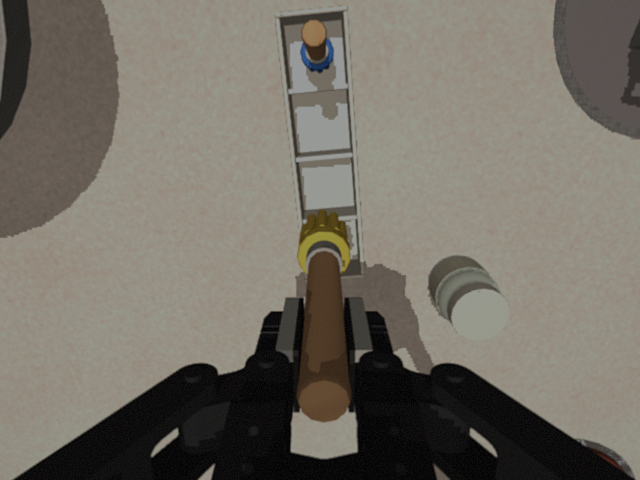

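Emit:
step_arm:
  increments: "0.6 -0.2 0 0 0 0;1 -0.36 0 0 0 0;1 -0.36 0 0 0 0;1 -0.36 0 0 0 0;1 -0.36 0 0 0 0;1 -0.36 0 0 0 0;1 -0.36 0 0 0 0;1 -0.36 0 0 0 0;1 -0.36 0 0 0 0;1 -0.36 0 0 0 0;1 -0.36 0 0 0 0;1 -0.36 0 0 0 0"

```text
t: 40.7
tool_pos: [0.5639, 0.0261, 0.2986]
tool_rot: [2.22, -2.219, -0.006]
contact_force: [0.3, 0.6, -0.8]
opening: 0.0148
```

Emit:
step_arm:
  increments: "1 -0.4 0 0 0 0;1 -0.4 0 0 0 0;0.8 -0.3 0 0 0 0;0.3 -0.2 0 0 0 0;0 0 0.8 0 0 0;0 0 0.8 0 0 0;0 0 0.8 0 0 0;0 0 0.4 0 0 0;0 0 0 0 0 0;0 0 0 0 0 0"

```text
t: 41.53
tool_pos: [0.5967, -0.0495, 0.2304]
tool_rot: [2.222, -2.219, -0.003]
contact_force: [0.2, 0.6, 0.1]
opening: 0.0147
```

```bash
python3 - <<'E'
from h import *
d=img("wrist","w28.png"); print(ctrl.get_obs()["tool_pos"])
crop(img("side"),290,120,150,150,4,"b28.png");crop(img("scene"),230,150,150,150,4,"a28.png")
E
```

```text
[ 0.59748319 -0.04971912  0.23199515]
```

View pics/w28.png

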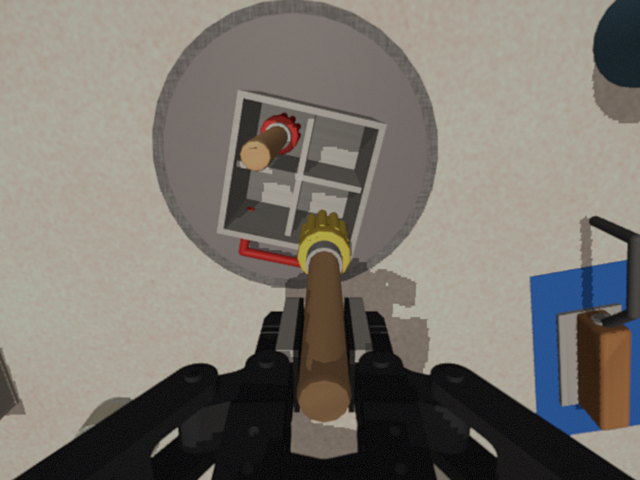

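View pics/b28.png

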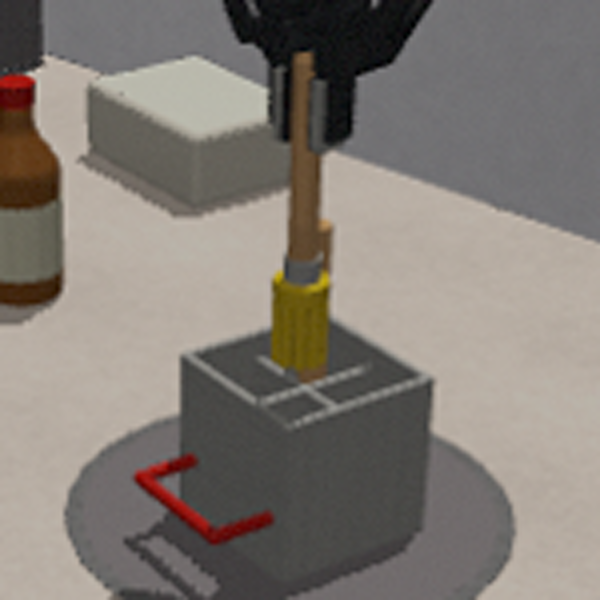

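View pics/a28.png

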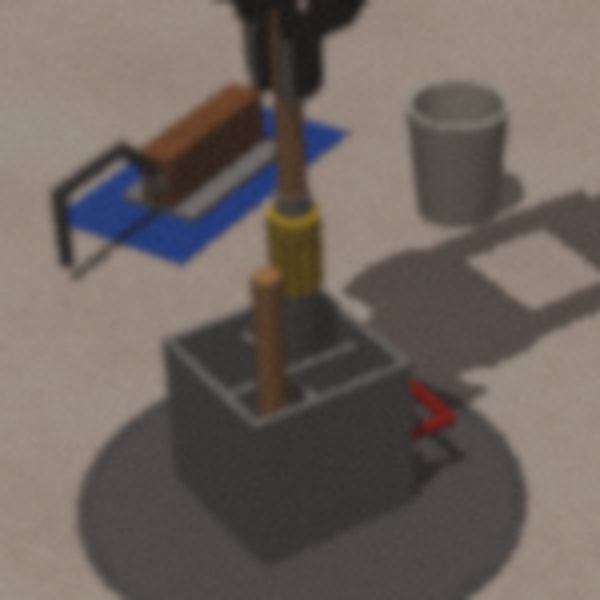

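```bash
python3 - <<'E'
from h import *
a=img("scene");b=img("side");d=img("wrist")
print(tri(a,np.array((296,286))/4+[230,150],b,np.array((300,362))/4+[290,120]))
P=onz(d,[(219,232),(240,92),(385,125),(353,262)],.096)[:,:2]; C=P.mean(0); print(P)
e=(P[1]-P[0]); th=np.arctan2(e[1],e[0]); c,s=np.cos(th),np.sin(th);print(np.degrees(th),C)
for x,y in((-1,1),(1,1),(1,-1),(-1,-1)): print(x,y,C[0]+.023*(c*x-s*y),C[1]+.023*(s*x+c*y))
E
```

```text
(array([ 0.59630444, -0.04830388,  0.11339602]), np.float64(0.0003803065516019892))
[[ 0.58975921  0.02181668]
 [ 0.68177236  0.00153841]
 [ 0.6617695  -0.09021694]
 [ 0.56735124 -0.07174662]]
-12.42842902018143 [ 0.62516308 -0.03465212]
-1 1 0.60765212518814 -0.007241050956207876
1 1 0.6525741432820447 -0.017141166630830772
1 -1 0.6426740276074218 -0.06206318472473531
-1 -1 0.5977520095135171 -0.05216306905011241
```

Emit:
step_arm:
  increments: "0.04 0 0 0 0 0;0 0 0.5 0 0 0;0 0 0.6 0 0 0;0 0 0.6 0 0 0;0 0 0.6 0 0 0;0 0 0.6 0 0 0;0 0 0.6 0 0 0;0 0 0.4 0 0 0;0 0 0.2 0 0 0;0 0 0.1 0 0 0;0 0 0 0 0 0;0 0 0 0 0 0"

```text
t: 42.83
tool_pos: [0.5979, -0.0512, 0.1273]
tool_rot: [-2.222, 2.22, -0.002]
contact_force: [0.0, 0.4, -0.1]
opening: 0.0151
```

Emit:
step_arm:
  increments: "0 0 0.15 0 0 0;0 0 0.1 0 0 0;0 0 0.05 0 0 0;0 0 0 0 0 0;0 0 0 0 0 0"

```text
t: 43.25
tool_pos: [0.5977, -0.0512, 0.1195]
tool_rot: [-2.222, 2.22, -0.001]
contact_force: [0.7, 0.3, 1.5]
opening: 0.0151
```

Emit:
step_arm:
  increments: "0 0 0 0 0 0;0 0 0 0 0 0;0 0 0 0 0 0;0 0 0 0 0 0;0 0 0 0 0 0;0 0 0 0 0 0;0 0 -0.5 0 0 0;0 0 -1 0 0 0;0 0 -1 0 0 0;0 0 -1 0 0 0;0 0 -1 0 0 0;0 0 0 0 0 0"
  fingers: 0

```text
t: 44.25
tool_pos: [0.6005, -0.0517, 0.2398]
tool_rot: [-2.218, 2.216, -0.016]
contact_force: [0.4, -0.5, 1.3]
opening: 0.0425
```

```bash
python3 - <<'E'
from h import *
print(ctrl.get_obs()["tool_pos"])
crop(img("side"),290,120,150,150,4,"b29.png");crop(img("scene"),230,150,150,150,4,"a29.png")
E
```

```text
[ 0.60046838 -0.05170089  0.23984038]
```

View pics/b29.png

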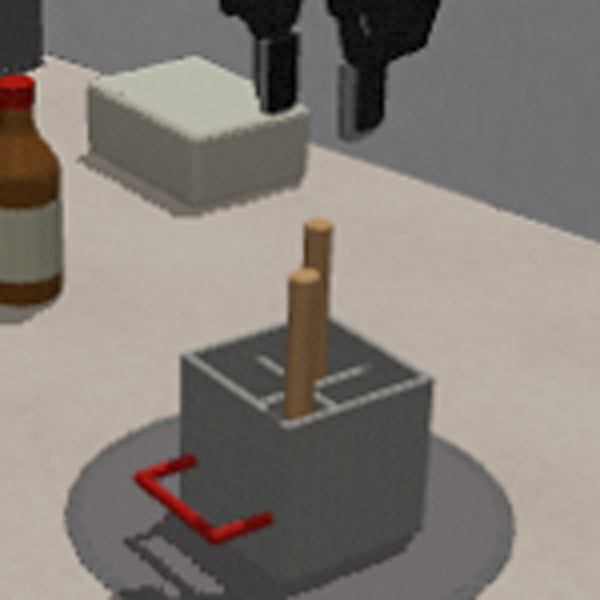

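Emit:
step_arm:
  increments: "-0.5 0 0 0 0 0;-1 0.05 0 0 0 0;-1 0.05 0 0 0 0;-1 0.05 0 0 0 0;-1 0.05 0 0 0 0;-1 0.05 0 0 0 0;-1 0.05 0 0 0 0;-1 0.05 0 0 0 0;-1 0.05 0 0 0 0;-1 0.05 0 0 0 0;-1 0.05 0 0 0 0;-1 0.05 0 0 0 0"
  fingers: 1

```text
t: 45.35
tool_pos: [0.5817, 0.2382, 0.2292]
tool_rot: [2.221, -2.218, -0.004]
contact_force: [0.3, 1.5, 0.7]
opening: 0.0854
```

Emit:
step_arm:
  increments: "-1 0.1 0 0 0 0;-1 0.1 0 0 0 0;-1 0 0 0 0 0;-0.5 0 0 0 0 0;0 0 0 0 0 0;0 0 0 0 0 0;0 0 0 0 0 0"

```text
t: 45.93
tool_pos: [0.5781, 0.3229, 0.2308]
tool_rot: [2.22, -2.22, -0.0]
contact_force: [-0.0, -0.3, 0.3]
opening: 0.0857
```

```bash
python3 - <<'E'
from h import *
d=img("wrist","w30.png"); p=ctrl.get_obs()["tool_pos"]; print(p, proj(d,[[p[0],p[1],.164],[.5805,.3235,.164]]))
E
```

```text
[0.57829408 0.32270747 0.23108943] [[322.69832433 256.53528461]
 [321.19097934 252.63542576]]
```

View pics/w30.png

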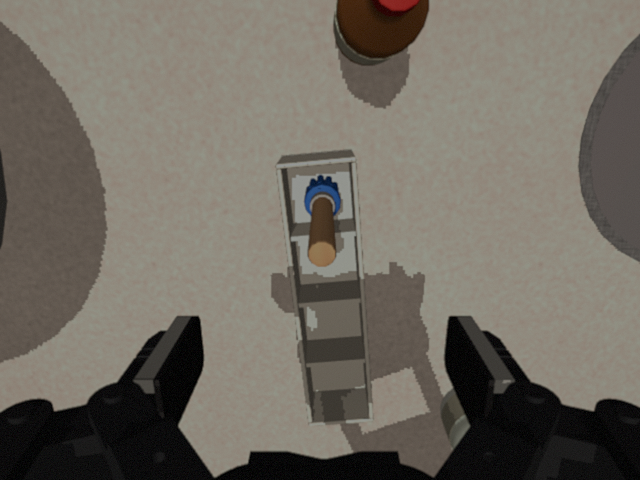

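Emit:
step_arm:
  increments: "0 -0.07 0 0 0 0;0 0 0.9 0 0 0;0 0 0.9 0 0 0;0 0 0.9 0 0 0;0 0 0.9 0 0 0;0 0 0.6 0 0 0;0 0 0.28 0 0 0;0 0 0 0 0 0;0 0 0 0 0 0"

```text
t: 46.73
tool_pos: [0.5806, 0.3237, 0.1203]
tool_rot: [-2.221, 2.22, -0.001]
contact_force: [-0.1, 0.5, 0.4]
opening: 0.0855
```

Emit:
step_arm:
  increments: "0 0 0 0 0 0;0 0 0 0 0 0;0 0 0 0 0 0;0 0 0 0 0 0;0 0 0 0 0 0;0 0 0 0 0 0;0 0 0 0 0 0;0 0 0 0 0 0;0 0 0 0 0 0;0 0 0 0 0 0;0 0 0 0 0 0;0 0 0 0 0 0"
  fingers: -1

```text
t: 47.73
tool_pos: [0.5803, 0.324, 0.12]
tool_rot: [-2.222, 2.22, -0.0]
contact_force: [-1.2, 0.5, 3.9]
opening: 0.0148
```

Emit:
step_arm:
  increments: "0 0 -0.5 0 0 0;0 0 -0.8 0 0 0;0 0 -1 0 0 0;0 0 -1 0 0 0;0 0 -1 0 0 0;0 0 -1 0 0 0;0 0 -1 0 0 0;0 0 -1 0 0 0;0 0 0 0 0 0;0 0 0 0 0 0"

```text
t: 48.57
tool_pos: [0.5806, 0.3241, 0.3045]
tool_rot: [-2.22, 2.218, -0.002]
contact_force: [0.2, -0.9, -0.8]
opening: 0.0151
```

```bash
python3 - <<'E'
from h import *
d=img("wrist","w31.png"); p=ctrl.get_obs()["tool_pos"]; print(p)
E
```

```text
[0.57986812 0.32377954 0.30199946]
```

View pics/w31.png

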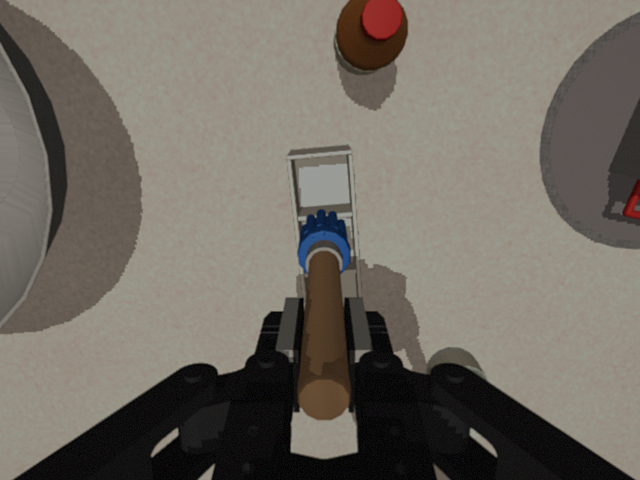

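Emit:
step_arm:
  increments: "0.6 0 -0.2 0 0 0;1 -0.08 0 0 0 0;1 -0.08 0 0 0 0;1 -0.08 0 0 0 0;1 -0.08 0 0 0 0;1 -0.08 0 0 0 0;1 -0.08 0 0 0 0;1 -0.08 0 0 0 0;1 -0.08 0 0 0 0;1 -0.08 0 0 0 0;1 -0.08 0 0 0 0;1 -0.08 0 0 0 0"

```text
t: 49.62
tool_pos: [0.601, 0.032, 0.3048]
tool_rot: [2.22, -2.219, -0.004]
contact_force: [0.4, -0.2, -1.5]
opening: 0.0151
```

Emit:
step_arm:
  increments: "1 -0.1 0 0 0 0;0.6 -0.1 0 0 0 0;0 0 0 0 0 -0.96;0 0 0 0 0 -0.96;0 0 0 0 0 -0.96;0 0 0 0 0 -0.96;0 0 0 0 0 -0.96;0 0 0 0 0 -0.96;0 0 0 0 0 0;0 0 0 0 0 0;0 0 0 0 0 0"

```text
t: 50.53
tool_pos: [0.607, -0.0061, 0.3063]
tool_rot: [2.76, -1.5, -0.002]
contact_force: [-0.5, 0.1, -0.3]
opening: 0.0151
```

```bash
python3 - <<'E'
from h import *
d=img("wrist","w32.png"); o=ctrl.get_obs(); print(o["tool_pos"],o["tool_rot"])
E
```

```text
[ 0.60707676 -0.00610049  0.3065143 ] [ 2.76005713e+00 -1.49995054e+00 -1.41620551e-03]
```

View pics/w32.png

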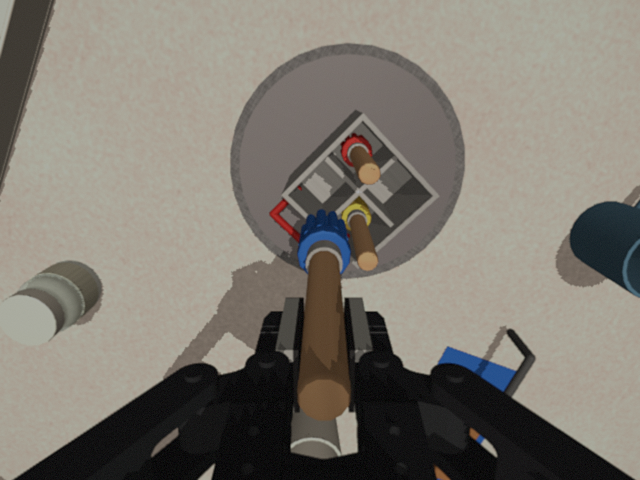

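Emit:
step_arm:
  increments: "0 0 0.8 0 0 0;0 0 0.8 0 0 0;0 0 0.8 0 0 0;0 0 0.55 0 0 0;0 0 0 0 0 0;0 0 0 0 0 0"

```text
t: 51.08
tool_pos: [0.6069, -0.006, 0.2325]
tool_rot: [2.761, -1.498, -0.003]
contact_force: [-0.1, -0.0, -0.0]
opening: 0.015
```

```bash
python3 - <<'E'
from h import *
d=img("wrist","w33.png"); print(ctrl.get_obs()["tool_pos"])
crop(img("side"),290,120,150,150,4,"b33.png");crop(img("scene"),230,150,150,150,4,"a33.png")
E
```

```text
[ 0.60762148 -0.00611736  0.23402057]
```

View pics/w33.png

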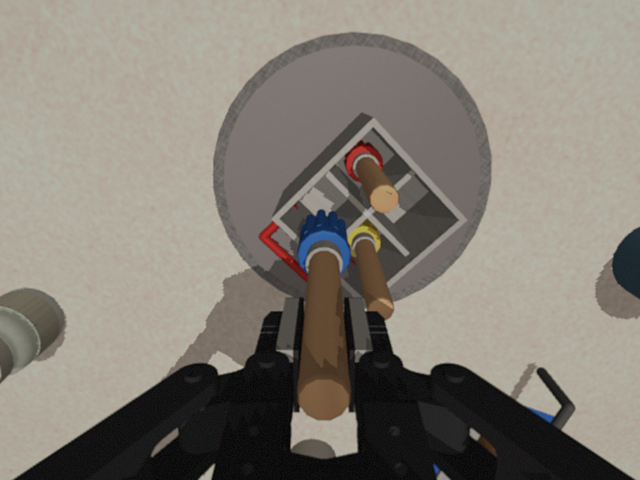

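View pics/b33.png

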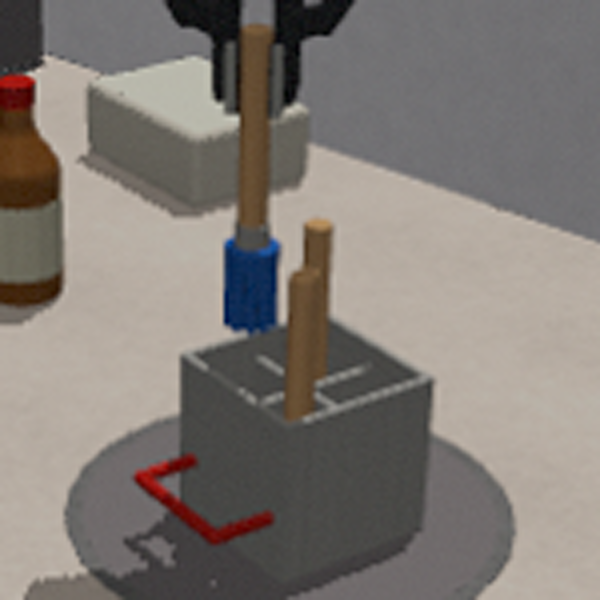

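View pics/a33.png

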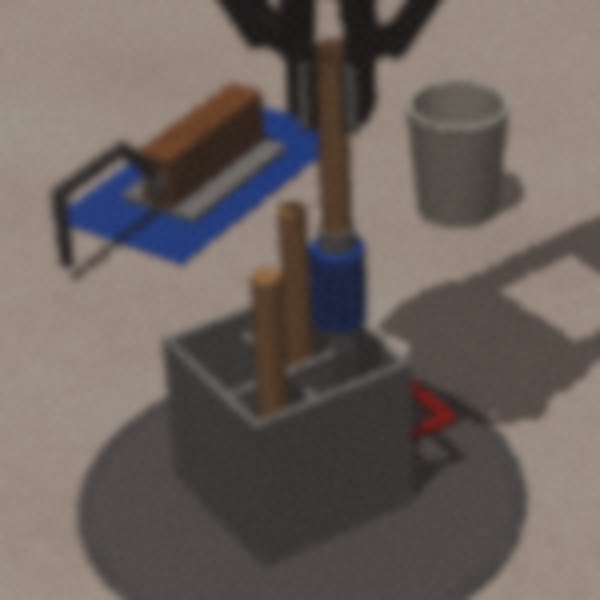

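```bash
python3 - <<'E'
from h import *
a=img("scene");b=img("side")
print(tri(a,np.array((338,323))/4+[230,150],b,np.array((249,323))/4+[290,120]))
print(tri(a,np.array((293,207))/4+[230,150],b,np.array((305,275))/4+[290,120]),tri(a,np.array((266,275))/4+[230,150],b,np.array((319,226))/4+[290,120]))
E
```

```text
(array([ 0.60795481, -0.0040746 ,  0.1158648 ]), np.float64(0.0012762578155557027))
(array([ 0.59582403, -0.04904986,  0.16267398]), np.float64(0.0014440657493562277)) (array([ 0.64867579, -0.01420588,  0.16148146]), np.float64(0.0007626625316534535))
```

Emit:
step_arm:
  increments: "-0.05 0 0 0 0 0;0 0 0.5 0 0 0;0 0 0.6 0 0 0;0 0 0.6 0 0 0;0 0 0.6 0 0 0;0 0 0.6 0 0 0;0 0 0.6 0 0 0;0 0 0.4 0 0 0;0 0 0.2 0 0 0;0 0 0.1 0 0 0;0 0 0 0 0 0;0 0 0 0 0 0"

```text
t: 52.33
tool_pos: [0.6072, -0.0051, 0.1291]
tool_rot: [-2.761, 1.498, -0.002]
contact_force: [0.9, 0.8, -0.8]
opening: 0.0148
```

Emit:
step_arm:
  increments: "0 0 0.15 0 0 0;0 0 0.1 0 0 0;0 0 0.07 0 0 0;0 0 0.03 0 0 0;0 0 0 0 0 0;0 0 0 0 0 0"

```text
t: 52.83
tool_pos: [0.6068, -0.0051, 0.12]
tool_rot: [-2.761, 1.498, -0.001]
contact_force: [-0.4, 0.4, 1.5]
opening: 0.0151
```

Emit:
step_arm:
  increments: "0 0 0 0 0 0;0 0 0 0 0 0;0 0 0 0 0 0;0 0 0 0 0 0;0 0 0 0 0 0;0 0 0 0 0 0;0 0 -0.4 0 0 0;0 0 -0.7 0 0 0;0 0 -1 0 0 0;0 0 -1 0 0 0;0 0 -1 0 0 0;0 0 -1 0 0 0"
  fingers: -0.25

```text
t: 53.83
tool_pos: [0.6066, -0.005, 0.2492]
tool_rot: [-2.761, 1.498, -0.001]
contact_force: [1.2, -0.5, 0.3]
opening: 0.0322
```

Emit:
step_arm:
  increments: "0 0 -1 0 0 0;0 0 -1 0 0 0;0 1 0 0 0 0;0 1 0 0 0 0;0 1 0 0 0 0;0 0 0 0 0 0;0 0 0 0 0 0;0 0 0 0 0 0"

```text
t: 54.5
tool_pos: [0.5441, -0.0458, 0.2978]
tool_rot: [-2.761, 1.498, -0.002]
contact_force: [-0.3, -0.5, 0.7]
opening: 0.0322
```

```bash
python3 - <<'E'
from h import *
d=img("wrist","w34.png"); b=img("side","b34.png");a=img("scene","a34.png")
crop(b,290,120,150,150,4,"b35.png");crop(a,230,150,150,150,4,"a35.png")
E
```

```text
(no output)
```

View pics/w34.png

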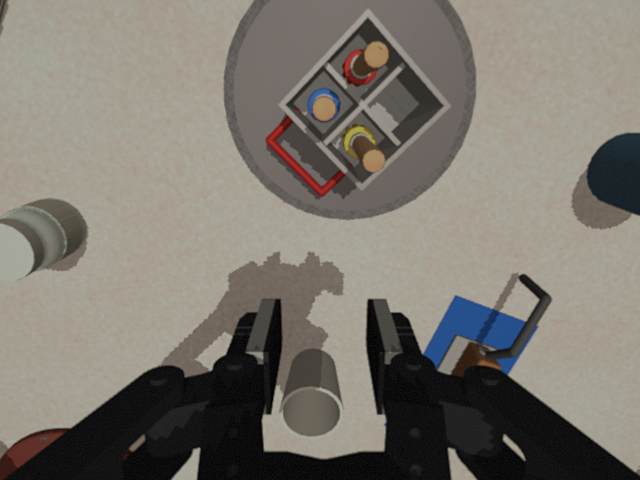

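View pics/b34.png

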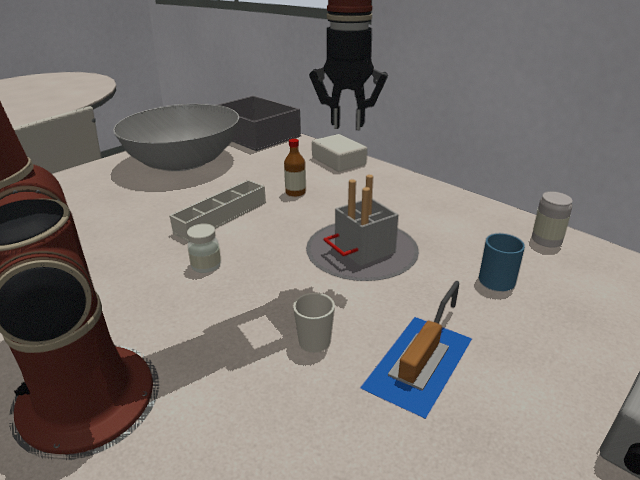

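View pics/a34.png

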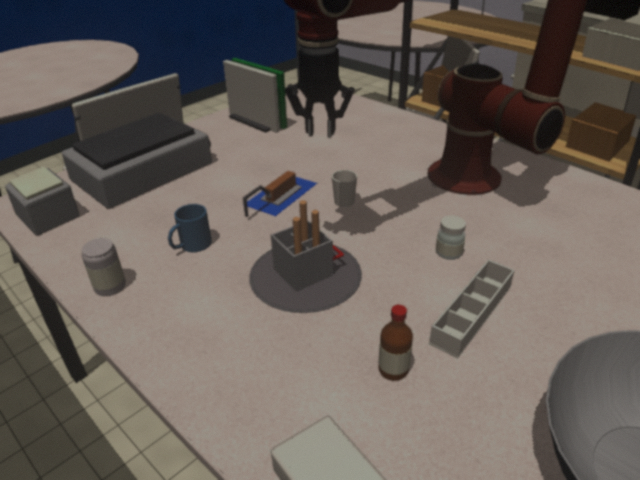

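View pics/b35.png

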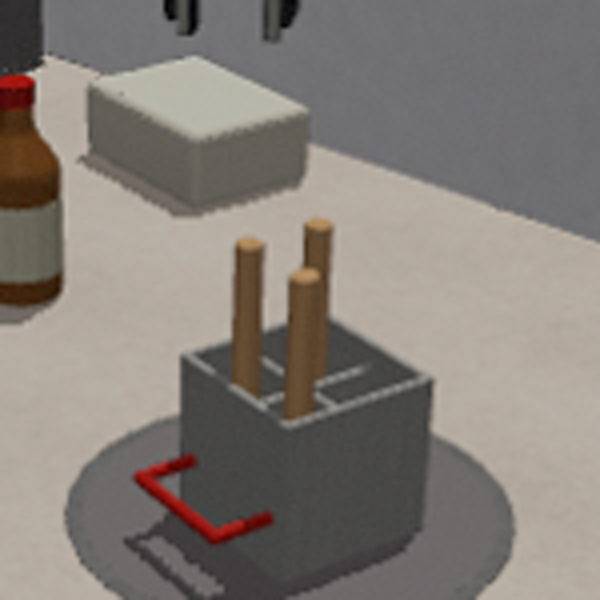

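View pics/a35.png

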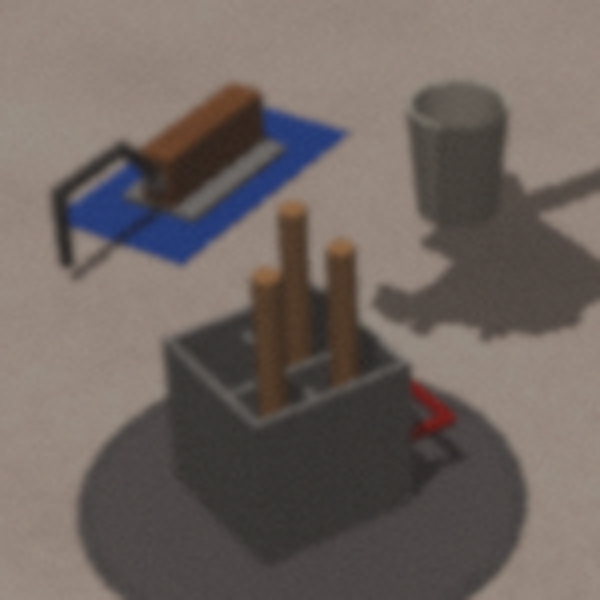

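```bash
python3 - <<'E'
from h import *
a=img("scene");b=img("side")
print(tri(a,np.array((341,246))/4+[230,150],b,np.array((250,243))/4+[290,120]))
print(ctrl.finish_job())
E
```

```text
(array([ 0.60570157, -0.00392527,  0.16254819]), np.float64(0.000992185258956311))
the job is handed in; nothing more can be done
None
```

The job is done and was handed in at about 54.6 s, with no verdict reported.

- **Drag:** I took the hook by its handle, put its prong down into the red loop and dragged the holder onto the mat. The holder's centre is at about (0.624, -0.032), within about 1–2 cm of the mat's centre. It stands wholly on the mat in all three views. The gripper and arm stayed clear of it.
- **Hook:** I set the hook on the blue pad. It was then knocked about 4–5 cm, leaving its plate half off the pad, so I picked it up again and put it back. The last pictures show its handle and plate on the pad.
- **Brushes:** Only red, yellow and blue were in the tray; there was no green one. Each stands head-down in its own cell. Their handle tops measured 161.5–162.7 mm, against an expected 165 mm on the holder's floor. The holder's rim reads about 3 mm low in the same views, which accounts for that, so the brushes are on the floor. The tray is empty.
- **Checks that disagreed:** Holder and brush positions from the wrist camera and from the two fixed cameras differed by about 3–4 mm in y. I placed the brushes mainly by the wrist view and checked them in the fixed views; the disagreement fitted inside the cells' 6 mm of play. The other things on the table look unmoved.

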